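# Load battery packs into the sloped charger

### The job

Lift the blue cover off the storage base and set it down upright on a free spot of the bench, then put every battery pack into a lane of its own on the sloped charger and slide it down, contacts first, until it is fully home against the back stop. When all packs are home press the green start button right down, put the cover back squarely over the empty base, and make sure every pack is still home; leave the other things on the bench alone.

Things in the scene. Friction and masses are not known exactly. Their poses are not given: they have to be found in the camera images.
- base: fixed storage base: black plate 165 (x) by 300 (y) by 6 mm with a low grey rim on it (outside 125 by 260 mm, 14 mm high above the plate, 4 mm thick). Origin: centre of the plate's underside, z up. Packs lie on the plate inside the rim, side by side about 60 mm apart along y, contacts towards +x. The cover stands on the plate around the rim.
- cover_handle (a point): centre of the solid white bar handle (80 along x, 14 wide in y, 32 mm high) on the loose blue cover, 300 g, a box open below, outside 147 (x) by 282 (y) by 68 mm high, walls 4 mm. This point is 84 mm above the cover's lower edge. z up. Over the base's rim the cover has 7 mm play each side, this point then 90 mm above the bench; a half turn makes no difference.
- lanes: aluminium deck of the charger, fixed: four open-topped lanes sloping down 18 degrees away from the robot. Origin: lane floor at the back stop, middle of the deck; x down the slope, y across, z square to the floor. Lane centres y = -93, -31, 31, 93 mm; floor from x = -200 mm (upper open end) to the stop face at x = 0. Dividers 6 mm wide, 12 mm high; lanes 56 mm clear.
- charger: charger, fixed, 268 (x) by 254 mm (y) over all, grey housing 66 mm high beyond the stop. Its hood hangs over the lowest 36 mm of every lane, in the lanes' frame from 38 to 43 mm above the floor, so a pack is laid in higher up and slid down under it. Packs do not slide by themselves: push with about 1 N. Origin under the middle of the charger; x away from the robot, z up.
- start_top (a point): centre of the top of the round green start button (32 mm across) on top of the charger's housing; pressed straight down, 6 mm travel, about 5 N to the bottom, springs back.
- start (a joint): travel of the start button in m: 0 released, 0.006 fully pressed.
- pack1_grip (a point): centre of a battery pack's black grip rib (absent in some starts). Pack: orange block 90 (x) by 44 (y) by 28 mm high, 220 g. The rib on top: 36 along x, 12 wide in y, 28 mm high; its centre is 20 mm behind the pack's middle (65 mm behind the contact face), 42 mm above the underside. Axes: x along the pack towards its black contact end, z out of its top.
- pack1_contacts (a point): middle of that pack's contact face (black end with two brass strips), 14 mm above the underside; same axes.
- pack2_grip (a point): centre of a battery pack's black grip rib (absent in some starts). Pack: orange block 90 (x) by 44 (y) by 28 mm high, 220 g. The rib on top: 36 along x, 12 wide in y, 28 mm high; its centre is 20 mm behind the pack's middle (65 mm behind the contact face), 42 mm above the underside. Axes: x along the pack towards its black contact end, z out of its top.
- pack2_contacts (a point): middle of that pack's contact face (black end with two brass strips), 14 mm above the underside; same axes.
- pack3_grip (a point): centre of a battery pack's black grip rib (absent in some starts). Pack: orange block 90 (x) by 44 (y) by 28 mm high, 220 g. The rib on top: 36 along x, 12 wide in y, 28 mm high; its centre is 20 mm behind the pack's middle (65 mm behind the contact face), 42 mm above the underside. Axes: x along the pack towards its black contact end, z out of its top.
- pack3_contacts (a point): middle of that pack's contact face (black end with two brass strips), 14 mm above the underside; same axes.
- pack4_grip (a point): centre of a battery pack's black grip rib (absent in some starts). Pack: orange block 90 (x) by 44 (y) by 28 mm high, 220 g. The rib on top: 36 along x, 12 wide in y, 28 mm high; its centre is 20 mm behind the pack's middle (65 mm behind the contact face), 42 mm above the underside. Axes: x along the pack towards its black contact end, z out of its top.
- pack4_contacts (a point): middle of that pack's contact face (black end with two brass strips), 14 mm above the underside; same axes.
- mug: bystander, leave alone: white mug with handle, 80 mm across, 95 mm high; origin at the centre of its underside
- tape: bystander, leave alone: cardboard-coloured roll of tape, 100 across and 48 high; origin at the centre of its underside
- stapler: bystander, leave alone: red and black stapler 130 mm long; origin at the centre of its underside
- pens: bystander, leave alone: dark steel pen cup 72 mm across, 100 mm high, with pens; origin at the centre of its underside
- scanner: bystander, leave alone: grey and black hand scanner 190 mm long; origin at the centre of its underside

How it is judged:
On the way, in this order (a step that is already met when the one before it is completed fails the run):
1. the cover stands upright on the bench, clear of the base (horizontal distance between cover_handle and base above 0.15 m and height (world z) of cover_handle below 0.092 m and angle between cover_handle's own z axis and vertical below 0.06 rad), for 0.2 s.
2. every pack is home in a lane, contacts against the stop (x of pack1_contacts in the frame of lanes between -0.006 and 0.006 m and y of pack1_contacts in the frame of lanes between -0.125 and 0.125 m and z of pack1_contacts in the frame of lanes between 0.008 and 0.02 m and angle between the z axis of each of pack1_contacts, pack2_contacts, pack3_contacts, pack4_contacts and the z axis of lanes, either way round below 0.1 rad and x of pack2_contacts in the frame of lanes between -0.006 and 0.006 m and y of pack2_contacts in the frame of lanes between -0.125 and 0.125 m and z of pack2_contacts in the frame of lanes between 0.008 and 0.02 m and x of pack3_contacts in the frame of lanes between -0.006 and 0.006 m and y of pack3_contacts in the frame of lanes between -0.125 and 0.125 m and z of pack3_contacts in the frame of lanes between 0.008 and 0.02 m and x of pack4_contacts in the frame of lanes between -0.006 and 0.006 m and y of pack4_contacts in the frame of lanes between -0.125 and 0.125 m and z of pack4_contacts in the frame of lanes between 0.008 and 0.02 m), for 0.2 s.
3. the start button is pressed right down (value of joint start above 0.0045 m), for 0.05 s.
At the end, for the whole second after the job is handed in: every pack present lies flat in a lane, middle of its contact face within 6 mm of the stop; button pressed 4.5 mm or more after all were home; cover back over the base, standing level on its plate, centre within 14 mm, square within 0.12 rad (all of step 2 and horizontal distance between cover_handle and base below 0.014 m and z of cover_handle in the frame of base below 0.094 m and angle between cover_handle's own z axis and vertical below 0.04 rad and angle between the x axis of cover_handle and the x axis of base, either way round below 0.12 rad); the robot touches nothing.
It fails at once if a bystander is pushed aside or lifted by more than 4 cm (distance of any of mug, tape, stapler, pens, scanner from where it was at the start of the episode above 0.04 m).
It fails at once if a bystander is tipped over (angle between any of mug, tape, stapler, pens, scanner's own z axis and vertical above 0.5 rad).
Of pack1, pack2, pack3, pack4 only 3 to 4 are there at a start; the rules pass over those that are not, and their reading is None.
At some moment in a run one of pack1, pack2, pack3, pack4 may be knocked a few centimetres aside while the robot is not near it.
Once in a run the grip may slacken for a moment while it holds something.
It also fails if it takes over 210 s, if anything falls off the work surface, if the arm or the gripper's body presses on something with over 40 N, if the wrist force passes 120 N, or if a joint passes its speed limit or range.

### The arm

A 6-joint arm with a two-finger parallel gripper is mounted at the origin on the work surface. World frame = base frame: x ahead of the robot, y to its left, z up, the work surface at z = 0. Lengths are in m, angles in rad, forces in N, time in s.
With the tool pointing down it reaches from about 0.375 to 0.825 m from the base axis. Payload 5.5 kg.
Tool frame: the origin (TCP) lies midway between the tips of the shut fingers; the grasp point (between the pads) lies 19 mm behind it; z points along the fingers, y is the direction in which the jaws open and shut (so a half turn about z gives the same grasp; the last joint's range is limited). The gripper opens to 85 mm and grips with 20 to 120 N. Pads are 22 mm wide; open, the fingers measure 114 mm over their backs; the gripper's body (76 mm by 85 mm) begins 54 mm behind the grasp point. The pads swing forward as they close: fully open they stand 13 mm farther back than shut.
Start: joints at [-1.2, 0.314, -0.047, 1.21, 0, 1.571], TCP at [0.217, -0.559, 0.231] pointing down, gripper open.
Joint ranges: [-2.67, 2.67], [-0.69, 1.73], [-1.03, 1.25], [-2.08, 2.16], [-1.42, 1.45], [-3.14, 3.14]. Speed limits (rad/s): [2.39, 2.39, 3.01, 3.14, 3.14, 3.14].

### API

Orientations are given as a unit quaternion [x, y, z, w].
In Python, from workcell import ctrl gives the robot as it stands.
- The arm moves only by the shell command python3 -m pendant 'ROWS' [OPENING] [FORCE]. ROWS is JSON, a list of rows, each a list of 2 entries, a list of its own where there are three numbers: the shift along the tool's x, y, z in cm, then the turn, a rotation vector about the tool's x, y, z in degrees. A call has exactly 8 rows; each row shifts and turns the commanded pose from where the row before left it, along the tool's axes as they then stand; what a row does not reach is not made up. A row lasts 1/10 s, in which the tool goes at most 50 mm and 8.59 degrees, less where a joint would pass 70% of its speed; a pose out of reach is approached as far as the arm can. A call with a gripper value outside its range is refused whole. OPENING is the gripper command: -1 is fully open, 1 is shut, values between are in proportion, set as the call begins (- or left out, the last holds). The fingers move at their own pace and stop on an object; FORCE is the grip in N (left out, the last holds). Time passes only in rows, so rows that do not move let the fingers close, or fill a call up. It gives the time, the measured TCP pose, the force and the opening at its end, in the units of the state.
- ctrl.state(): the state, without advancing time (a new reading comes with each control period).
- ctrl.get_image(name): name is "scene" or "side" or "wrist"; returns the picture (420x560x3 uint8, red, green, blue); there is no depth.
- ctrl.get_calibration(name): a dict with "intrinsics" (3x3 intrinsics, pixels), "eye" and "attitude" of the camera in the world. Camera axes: x right, y up, looking along -z (the intrinsics and any distortion apply to the point x, -y, -z); pixel columns grow to the right and rows downward; lengths in m; the calibration is good to about 2 mm. A picture is of the moment at which its call begins: read the wrist's pose just before it. get_calibration takes no time and is no camera call; for the wrist camera it gives the pose at the moment of the call.
- ctrl.job_done(): hands the job in, once; it reports no verdict.
Trained networks look in the newest picture that a camera, given by its name, has taken for a name from the list of things; names that differ only in an ending like _2 or _b are one class to them, and where a whole thing is asked for, a point or a joint stands for the part that bears it (a point fixed in the world has none). Each returns a list of dicts, best first, with "p" (0 to 1); they miss things now and then, are a little off and sometimes report something else, mostly with a low value. They report only what shows in the picture. A call takes as long as a camera call.
- ctrl.trace(camera, label): "pixels" (420x560 bool, what is visible of it).
- ctrl.place_of(camera, label): "xyz" ([x, y, z] in m, in world coordinates, good to about 4 mm: a listed point, or the origin of a listed thing).
The state is a dict: "time": time; "joints": joint angles; "joint_velocities": joint speeds; "joint_torque": joint torques, N m; "eef_pos": TCP position; "orientation": TCP orientation; "force": force on the tool from outside, world axes, zero at the start; "wrist_torque": the same for the moment, N m; "grip_width": finger opening in m.
Only numpy, scipy, OpenCV 4.12 (cv2) and the standard library are available. Lean on these libraries where they do the work, as an engineer would, in place of code of your own. Each camera call takes 0.05 s, during which the arm holds its last target.

## Working session

There is one attempt and no reset: what is moved stays moved. The work goes in short steps, Python scripts to look and compute and a shell command to move; the robot and the scene stay as the last step left them, time stands still between calls to the robot, and variables do not carry over. Pictures are saved under pics/ and viewed, and the job is handed in when it is done.

```bash
ls; mkdir -p pics; python3 - <<'E'
from workcell import ctrl
import cv2
print(ctrl.state())
for n in ["scene","side"]:
    im=ctrl.get_image(n); cv2.imwrite(f"pics/{n}0.png",im[:,:,::-1])
    print(n,ctrl.get_calibration(n))
    for l in ["base","cover_handle","lanes","charger","start_top","mug","tape","stapler","pens","scanner","pack1_grip"]:
        r=ctrl.place_of(n,l)
        print(l,[([round(float(v),3) for v in d["xyz"]],round(float(d["p"]),2)) for d in r[:4]])
E
```

```text
pics
{'time': 0.0, 'joints': array([-1.19999343e+00,  3.14220748e-01, -4.80445887e-02,  1.21020953e+00,
       -5.32398717e-05,  1.57076417e+00]), 'joint_velocities': array([-0.0010056 ,  0.00018966,  0.00032335, -0.00028502, -0.00019438,
       -0.00015991]), 'joint_torque': array([-1.17715143e-03, -5.39589715e+01,  3.39749622e+01,  1.91196136e-02,
       -2.78049529e-04,  1.16255703e-05]), 'eef_pos': array([ 0.21719726, -0.55870203,  0.23045285]), 'orientation': array([ 9.82859012e-01,  1.84356875e-01, -1.80862522e-04, -8.19982699e-04]), 'force': array([ 0.4513583 ,  0.0825685 , -0.46503766]), 'wrist_torque': array([-0.04469213, -0.01603443, -0.00403197]), 'grip_width': 0.08517431286606206}
scene {'intrinsics': array([[470.25866476,   0.        , 274.61461979],
       [  0.        , 470.25866476, 210.69155498],
       [  0.        ,   0.        ,   1.        ]]), 'eye': array([1.61136548, 1.00298949, 1.05446749]), 'attitude': array([0.17754593, 0.43219044, 0.81406508, 0.34494479])}
base [([0.536, -0.301, -0.002], 0.54)]
cover_handle [([0.535, -0.294, 0.092], 0.98)]
lanes [([0.573, 
[... 436 characters left out ...]
1.10707894, 208.29008045],
       [  0.        ,   0.        ,   1.        ]]), 'eye': array([ 0.60633147, -1.2688258 ,  1.38415099]), 'attitude': array([ 0.37664249, -0.00782654, -0.00371699,  0.92631818])}
base []
cover_handle [([0.536, -0.293, 0.09], 0.66), ([0.571, 0.318, 0.02], 0.41)]
lanes [([0.57, 0.318, 0.021], 0.91)]
charger [([0.515, 0.31, 0.0], 0.8)]
start_top [([0.505, 0.563, 0.002], 0.52), ([0.613, 0.324, 0.09], 0.42)]
mug [([0.5, 0.562, 0.002], 0.64)]
tape [([0.783, 0.038, 0.001], 0.79)]
stapler [([0.529, -0.557, -0.002], 0.69)]
pens [([0.753, 0.182, 0.005], 0.91), ([0.783, 0.035, 0.001], 0.18)]
scanner [([0.613, 0.325, 0.089], 0.68), ([0.772, -0.174, 0.0], 0.62)]
pack1_grip []
```

View pics/scene0.png

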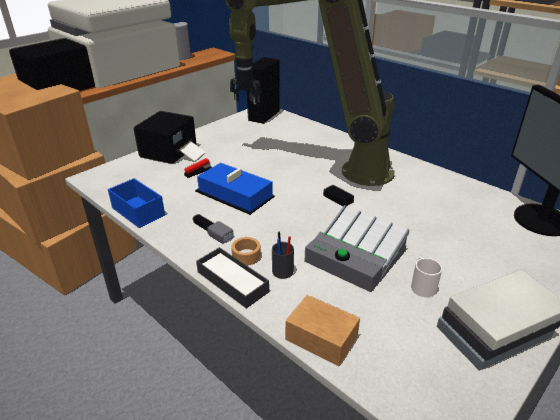

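View pics/side0.png

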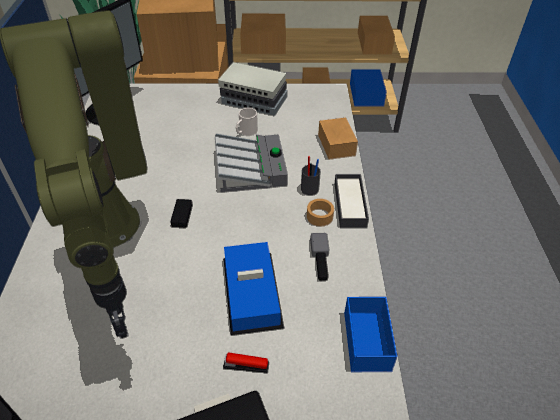

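The pictures show the blue cover (scene ~(235,187), side ~(252,287)), charger at scene (358,245), a black phone-like thing at side (181,213), and bystanders around. Now yaw angles and the free spot.

```bash
cat > h.py <<'E'
from workcell import ctrl
import numpy as np, cv2
from scipy.spatial.transform import Rotation as R
def K(n): 
    c=ctrl.get_calibration(n); return c
def px2w(c,uv,z):
    uv=np.atleast_2d(np.array(uv,float)); k=c["intrinsics"]
    x=(uv[:,0]-k[0,2])/k[0,0]; y=(uv[:,1]-k[1,2])/k[1,1]
    d=R.from_quat(c["attitude"]).apply(np.c_[x,-y,-np.ones(len(x))])
    e=np.array(c["eye"]); return e+d*((z-e[2])/d[:,2])[:,None]
def w2px(c,p):
    p=np.atleast_2d(np.array(p,float)); q=R.from_quat(c["attitude"]).inv().apply(p-c["eye"])
    k=c["intrinsics"]; return np.c_[k[0,0]*q[:,0]/-q[:,2]+k[0,2], k[1,1]*-q[:,1]/-q[:,2]+k[1,2]]
def tool(yaw,pitch=0):
    """tool down; tool y axis (jaws) at angle yaw from world x. pitch: tilt about world-frame axis given later"""
    z=np.array([0,0,-1.]); y=np.array([np.cos(yaw),np.sin(yaw),0]); x=np.cross(y,z)
    return np.c_[x,y,z]
def plan(pos,Rm=None):
    """shift in current tool axes (cm), then rotvec deg in tool axes"""
    s=ctrl.state(); C=R.from_quat(s["orientation"])
    sh=C.inv().apply(np.array(pos)-s["eef_pos"])*100
    rv=np.zeros(3)
    if Rm is not None: rv=(C.inv()*R.from_matrix(Rm)).as_rotvec(degrees=True)
    print("shift cm (cur tool axes)",sh.round(2),"rot deg",rv.round(2))
def st():
    s=ctrl.state(); print("t",round(s["time"],2),"pos",s["eef_pos"].round(4),"F",s["force"].round(1),"w",round(s["grip_width"],4)); print(R.from_quat(s["orientation"]).as_matrix().round(3)); print("q",s["joints"].round(2))
def show(n,name,crop=None,scale=1):
    im=ctrl.get_image(n)[:,:,::-1].copy()
    if crop: x0,y0,x1,y1=crop; im=im[y0:y1,x0:x1]
    if scale!=1: im=cv2.resize(im,None,fx=scale,fy=scale,interpolation=cv2.INTER_CUBIC)
    cv2.imwrite(f"pics/{name}.png",im)
E
python3 - <<'E'
from h import *
for n in ["scene","side"]:
    c=K(n); im=ctrl.get_image(n)
    r=ctrl.trace(n,"cover_handle")
    m=r[0]["pixels"].astype(np.uint8); print(n,r[0]["p"],m.sum())
    ys,xs=np.nonzero(m); print(xs.min(),xs.max(),ys.min(),ys.max())
    # blue mask in region
    hsv=cv2.cvtColor(im,cv2.COLOR_RGB2HSV)
    b=((hsv[...,0]>100)&(hsv[...,0]<130)&(hsv[...,1]>150)).astype(np.uint8)
    if n=="side": b[:, 300:]=0; b[:200]=0
    else: b[:, :190]=0; b[:150]=0;b[:,290:]=0
    ys,xs=np.nonzero(b); W=px2w(c,np.c_[xs,ys],0.074)
    cv2.imwrite(f"pics/b_{n}.png",b*255)
    # top face pixels: brighter
    V=hsv[...,2][b>0]; print(np.percentile(V,[5,25,50,75,95]))
    t=(b>0)&(hsv[...,2]>np.percentile(V,50)*0.85); ys,xs=np.nonzero(t); W=px2w(c,np.c_[xs,ys],0.074)
    print(cv2.minAreaRect((W[:,:2]*1000).astype(np.float32)))
    for l in ["lanes","charger"]:
        r=ctrl.trace(n,l); 
        if r: cv2.imwrite(f"pics/{l}_{n}.png",r[0]["pixels"].astype(np.uint8)*255)
c=K("side"); print("phone",px2w(c,[[172,224],[176,201],[191,201],[187,226]],0.0))
c=K("scene"); print("phone",px2w(c,[[322,193],[338,186],[353,196],[339,206]],0.0))
show("side","lane_s",(200,110,320,210),5)
show("scene","lane_c",(290,190,420,300),5)
E
```

```text
scene 0.71 2273
197 272 163 210
[103. 126. 152. 210. 211.]
((569.7734375, -155.90927124023438), (574.483154296875, 239.70611572265625), 86.36429595947266)
side 0.89 3893
225 280 243 330
[ 54. 117. 187. 188. 189.]
((535.884765625, -298.2581481933594), (144.95440673828125, 279.6294250488281), 8.51873779296875)
phone [[ 2.38519148e-01 -6.77348089e-06  0.00000000e+00]
 [ 2.37543367e-01  1.19149261e-01  0.00000000e+00]
 [ 2.94709734e-01  1.19089054e-01  0.00000000e+00]
 [ 2.94396379e-01 -1.00104978e-02  0.00000000e+00]]
phone [[ 0.28042355 -0.03273127  0.        ]
 [ 0.18940883 -0.01902988  0.        ]
 [ 0.20987947  0.0755995   0.        ]
 [ 0.30933724  0.07973936  0.        ]]
```

View pics/lane_s.png

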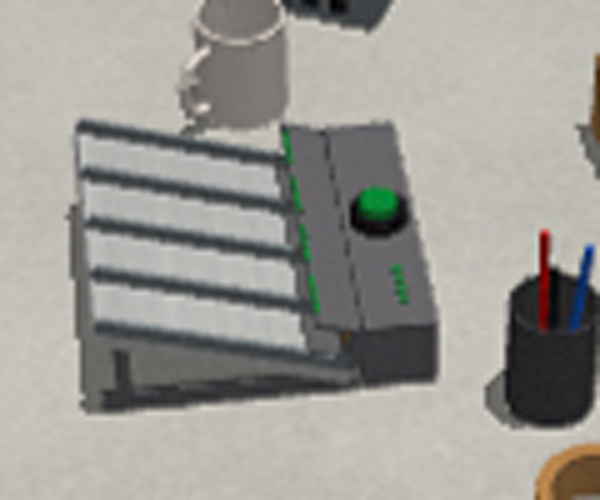

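View pics/lane_c.png

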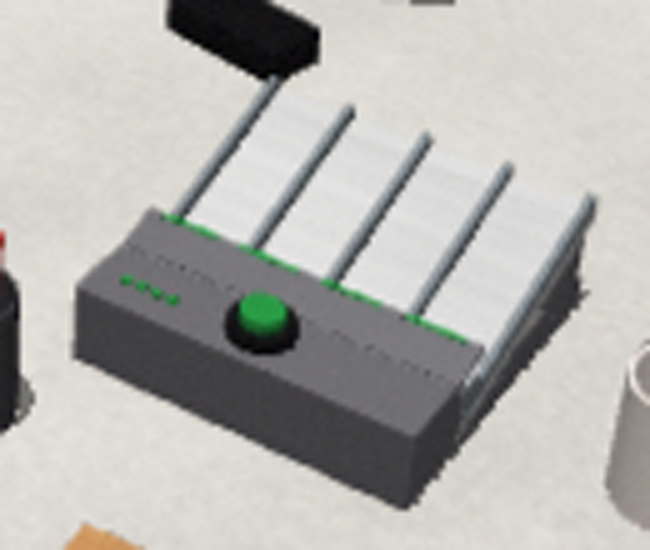

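```bash
python3 - <<'E'
from h import *
from scipy.optimize import least_squares
S=np.array([(80,124),(86,173),(92,221),(97,272),(100,326)])/5+[200,110]
C=(np.array([(275,80),(350,107),(428,135),(508,166),(592,200)])/5+[290,190])[::-1]
yy=np.array([124,62,0,-62,-124])/1000
cs,cc=K("side"),K("scene")
def lane(p): 
    return R.from_euler("ZY",[p[3],np.radians(18)]),p[:3]
def res(p):
    r,o=lane(p); P=r.apply(np.c_[-0.2+0*yy,yy,0.012+0*yy])+o
    return np.r_[(w2px(cs,P)-S).ravel(),(w2px(cc,P)-C).ravel(), (p[:3]-[.572,.3185,.023])/0.002]
s=least_squares(res,[.572,.3185,.023,0]); print(s.x,np.degrees(s.x[3]),s.fun.round(1))
for n in ["scene","side"]:
    for l in ["lanes","start_top"]:
        ctrl.get_image(n)
        for d in ctrl.place_of(n,l)[:3]: print(n,l,np.round(d["xyz"],4),d["p"])
E
```

```text
[0.57442582 0.31912931 0.01753808 0.13036779] 7.469523999359485 [-0.3 -0.8 -0.6 -1.2 -1.  -1.  -1.1 -1.  -0.7 -1.2 -0.7 -0.7 -0.6 -0.2
 -0.7 -0.  -0.6 -0.2 -0.6 -0.4  1.2  0.3 -2.7]
scene lanes [0.575  0.3201 0.0211] 0.94
scene start_top [0.6149 0.3251 0.0898] 0.51
side start_top [0.6157 0.326  0.0915] 0.47
```

```bash
python3 - <<'E'
from h import *
plan([0.536,-0.295,0.26],tool(np.radians(-81.5)))
E
```

```text
shift cm (cur tool axes) [ 39.27 -13.08  -2.87] rot deg [-0.    0.   12.75]
```

```bash
python3 -m pendant '[[[3.9,-1.3,-0.3],[0,0,0]],[[3.9,-1.3,-0.3],[0,0,0]],[[3.9,-1.3,-0.3],[0,0,0]],[[3.9,-1.3,-0.3],[0,0,0]],[[3.9,-1.3,-0.3],[0,0,0]],[[3.9,-1.3,-0.3],[0,0,0]],[[3.9,-1.3,-0.3],[0,0,0]],[[3.9,-1.3,-0.3],[0,0,0]]]' -1; python3 - <<'E'
from h import *
plan([0.536,-0.295,0.26],tool(np.radians(-81.5)))
E
```

```text
time: 2.9
eef_pos: [0.4717, -0.348, 0.2556]
orientation: [0.983, 0.184, 0.0, 0.0]
force: [-0.6, -0.1, -0.2]
grip_width: 0.085
shift cm (cur tool axes) [ 7.92 -2.61 -0.44] rot deg [ 2.000e-02 -1.000e-02  1.275e+01]
```

```bash
python3 -m pendant '[[[4.0,-1.3,-0.2],[0,0,0]],[[3.9,-1.3,-0.2],[0,0,0]],[[0,0,0],[0,0,6.4]],[[0,0,0],[0,0,6.4]],[[0,0,0],[0,0,0]],[[0,0,0],[0,0,0]],[[0,0,0],[0,0,0]],[[0,0,0],[0,0,0]]]'; python3 - <<'E'
from h import *
st(); show("wrist","w1")
for l in ["cover_handle","base"]:
    for d in ctrl.place_of("wrist",l)[:3]: print(l,np.round(d["xyz"],4),d["p"])
c=K("wrist"); print(c)
E
```

```text
time: 3.7
eef_pos: [0.5345, -0.2967, 0.2594]
orientation: [0.997, 0.074, 0.0, 0.0]
force: [-0.4, -0.4, -1.0]
grip_width: 0.0856
t 3.7 pos [ 0.5345 -0.2967  0.2594] F [-0.4 -0.4 -1. ] w 0.0856
[[ 0.989  0.147  0.   ]
 [ 0.147 -0.989 -0.   ]
 [ 0.     0.    -1.   ]]
q [-0.51  0.33  0.03  1.28  0.    2.49]
cover_handle [ 0.5302 -0.2989  0.0897] 0.68
{'intrinsics': array([[324.43561541,   0.        , 279.17632241],
       [  0.        , 324.43561541, 209.84308296],
       [  0.        ,   0.        ,   1.        ]]), 'eye': array([ 0.60940381, -0.28554599,  0.40228099]), 'attitude': array([-0.11312227,  0.09784323, -0.6460279 ,  0.7485172 ])}
```

View pics/w1.png

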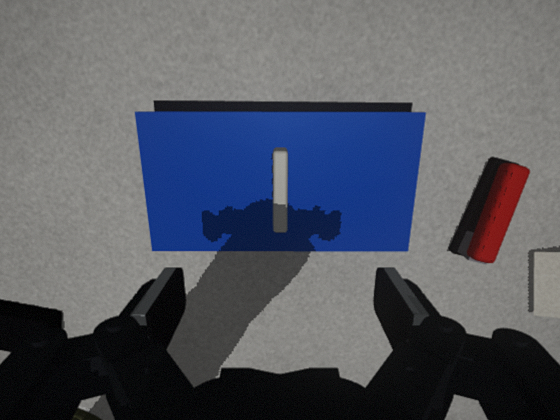

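The wrist view shows the cover square to the camera (corners (135,113),(425,113),(408,250),(152,250)), handle top at (280,150–232).

```bash
python3 - <<'E'
from h import *
c=K("wrist")
h=px2w(c,[[274.5,150],[287,150],[273.5,232],[287,232]],0.106); print(h.round(4),h.mean(0).round(4))
t=px2w(c,[[135,113],[425,113],[408,250.5],[152,250.5]],0.074); print(t.round(4),t.mean(0).round(4)); d=t[1]-t[0]; print(np.degrees(np.arctan2(d[1],d[0])),np.linalg.norm(d), np.linalg.norm(t[3]-t[0]))
E
```

```text
[[ 0.5741 -0.2864  0.106 ]
 [ 0.5757 -0.2976  0.106 ]
 [ 0.4954 -0.2967  0.106 ]
 [ 0.4973 -0.3097  0.106 ]] [ 0.5356 -0.2976  0.106 ]
[[ 0.5856 -0.1476  0.074 ]
 [ 0.6267 -0.4258  0.074 ]
 [ 0.4832 -0.4476  0.074 ]
 [ 0.4419 -0.1685  0.074 ]] [ 0.5344 -0.2974  0.074 ]
-81.59597744892979 0.28119210690611945 0.145222090496484
```

```bash
python3 -m pendant '[[[0,0,4],[0,0,0]],[[0,0,4],[0,0,0]],[[0,0,4],[0,0,0]],[[0,0,3],[0,0,0]],[[0,0,2],[0,0,0]],[[0,0,0.6],[0,0,0]],[[0,0,0],[0,0,0]],[[0,0,0],[0,0,0]]]' -1; python3 -c "
from h import *
plan([0.5353,-0.2973,0.079],tool(np.radians(-81.6)))"
```

```text
time: 4.65
eef_pos: [0.5356, -0.2969, 0.0846]
orientation: [0.997, 0.074, 0.001, 0.001]
force: [0.3, 0.1, 0.6]
grip_width: 0.0857
shift cm (cur tool axes) [-0.04  0.03  0.56] rot deg [ 0.06 -0.09  0.05]
```

```bash
python3 -m pendant '[[[0,0,0.5],[0,0,0]],[[0,0,0],[0,0,0]],[[0,0,0],[0,0,0]],[[0,0,0],[0,0,0]],[[0,0,0],[0,0,0]],[[0,0,0],[0,0,0]],[[0,0,0],[0,0,0]],[[0,0,0],[0,0,0]]]' -1;  python3 -m pendant '[[[0,0,0],[0,0,0]],[[0,0,0],[0,0,0]],[[0,0,0],[0,0,0]],[[0,0,0],[0,0,0]],[[0,0,0],[0,0,0]],[[0,0,0],[0,0,0]],[[0,0,0],[0,0,0]],[[0,0,0],[0,0,0]]]' 1 80; python3 -c "
from h import *
st()"
```

```text
time: 5.45
eef_pos: [0.5348, -0.2964, 0.0783]
orientation: [0.997, 0.074, 0.0, 0.0]
force: [0.3, -0.2, -1.0]
grip_width: 0.0852
time: 6.25
eef_pos: [0.5349, -0.2965, 0.0785]
orientation: [0.997, 0.074, 0.0, 0.0]
force: [-0.4, -0.2, 3.1]
grip_width: 0.0129
t 6.25 pos [ 0.5349 -0.2965  0.0785] F [-0.4 -0.2  3.1] w 0.0129
[[ 0.989  0.147  0.   ]
 [ 0.147 -0.989 -0.   ]
 [ 0.     0.    -1.   ]]
q [-0.51  0.43 -0.24  0.9   0.    2.49]
```

```bash
python3 -m pendant '[[[0,0,-1],[0,0,0]],[[0,0,-2],[0,0,0]],[[0,0,-2.5],[0,0,0]],[[0,0,-2.5],[0,0,0]],[[0,0,-1.5],[0,0,0]],[[0,0,0],[0,0,0]],[[0,0,0],[0,0,0]],[[0,0,0],[0,0,0]]]' 1 110; python3 - <<'E'
from h import *
show("side","s2")
plan([0.535,0.008,0.173],tool(0))
E
```

```text
time: 7.05
eef_pos: [0.5338, -0.2958, 0.1718]
orientation: [0.997, 0.074, -0.001, -0.001]
force: [-0.1, 0.5, -3.0]
grip_width: 0.0124
shift cm (cur tool axes) [  4.58 -30.04  -0.09] rot deg [-1.700e-01  3.000e-02 -8.155e+01]
```

View pics/s2.png

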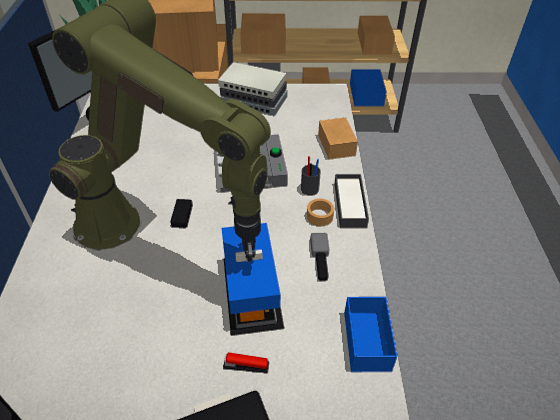

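Cover is lifted clear, orange pack visible under it at (252,312). Carrying it over.

```bash
python3 -m pendant '[[[0.4,-2.0,0],[0,0,0]],[[0.6,-4.0,0],[0,0,0]],[[0.6,-4.0,0],[0,0,0]],[[0.6,-4.0,0],[0,0,0]],[[0.6,-4.0,0],[0,0,0]],[[0.6,-4.0,0],[0,0,0]],[[0.4,-2.0,0],[0,0,0]],[[0,0,0],[0,0,-8]]]'; python3 -m pendant '[[[0,0,0],[0,0,-8]],[[0,0,0],[0,0,-8]],[[0,0,0],[0,0,-8]],[[0,0,0],[0,0,-8]],[[0,0,0],[0,0,-8]],[[0,0,0],[0,0,-8]],[[0,0,0],[0,0,-8]],[[0,0,0],[0,0,-8]]]';python3 - <<'E'
from h import *
plan([0.535,0.008,0.173],tool(0))
E
```

```text
time: 7.9
eef_pos: [0.5363, -0.0504, 0.1723]
orientation: [0.989, 0.146, -0.001, -0.001]
force: [0.1, 0.5, -2.5]
grip_width: 0.012
time: 8.7
eef_pos: [0.5363, -0.0533, 0.1722]
orientation: [0.762, 0.648, -0.001, -0.001]
force: [-0.4, -0.0, -2.4]
grip_width: 0.012
shift cm (cur tool axes) [ 6.03 -1.11 -0.08] rot deg [-0.11 -0.   -9.23]
```

```bash
python3 -m pendant '[[[3,-0.55,0],[0,0,0]],[[3,-0.55,0],[0,0,0]],[[0,0,0],[0,0,-4.6]],[[0,0,0],[0,0,-4.6]],[[0,0,2.5],[0,0,0]],[[0,0,2.5],[0,0,0]],[[0,0,2.5],[0,0,0]],[[0,0,1.0],[0,0,0]]]'; python3 -m pendant '[[[0,0,0.6],[0,0,0]],[[0,0,0.4],[0,0,0]],[[0,0,0.3],[0,0,0]],[[0,0,0.1],[0,0,0]],[[0,0,0],[0,0,0]],[[0,0,0],[0,0,0]],[[0,0,0],[0,0,0]],[[0,0,0],[0,0,0]]]'
```

```text
time: 9.5
eef_pos: [0.5336, 0.0076, 0.0851]
orientation: [0.709, 0.705, -0.002, -0.002]
force: [-0.8, -0.7, -4.0]
grip_width: 0.0121
time: 10.3
eef_pos: [0.5363, 0.0076, 0.0745]
orientation: [0.709, 0.705, 0.0, 0.0]
force: [-0.8, -0.3, -3.2]
grip_width: 0.0123
```

```bash
python3 -m pendant '[[[0,0,0.1],[0,0,0]],[[0,0,0.1],[0,0,0]],[[0,0,0],[0,0,0]],[[0,0,0],[0,0,0]],[[0,0,0],[0,0,0]],[[0,0,0],[0,0,0]],[[0,0,0],[0,0,0]],[[0,0,0],[0,0,0]]]'
```

```text
time: 11.1
eef_pos: [0.5363, 0.0076, 0.0726]
orientation: [0.709, 0.705, 0.0, 0.0]
force: [-2.9, 0.5, 6.1]
grip_width: 0.012
```

Contact with the bench. Release and rise.

```bash
python3 -m pendant '[[[0,0,0],[0,0,0]],[[0,0,0],[0,0,0]],[[0,0,0],[0,0,0]],[[0,0,0],[0,0,0]],[[0,0,0],[0,0,0]],[[0,0,0],[0,0,0]],[[0,0,0],[0,0,0]],[[0,0,0],[0,0,0]]]' -1; python3 -m pendant '[[[0,0,-2],[0,0,0]],[[0,0,-4],[0,0,0]],[[0,0,-4],[0,0,0]],[[0,0,-4],[0,0,0]],[[0,0,-4],[0,0,0]],[[0,0,0],[0,0,0]],[[0,0,0],[0,0,0]],[[0,0,0],[0,0,0]]]'; python3 - <<'E'
from h import *
show("side","s3")
for n in ["side","scene"]:
    ctrl.get_image(n)
    for l in ["pack1_grip","pack1_contacts","cover_handle","base"]:
        for d in ctrl.place_of(n,l)[:5]: print(n,l,np.round(d["xyz"],4),round(d["p"],2))
plan([0.50,-0.295,0.30],tool(np.radians(-81.6)))
st()
E
```

```text
time: 11.9
eef_pos: [0.5362, 0.0076, 0.0723]
orientation: [0.709, 0.705, 0.0, 0.0]
force: [-0.1, -0.3, -0.2]
grip_width: 0.086
time: 12.7
eef_pos: [0.5355, 0.0076, 0.2511]
orientation: [0.709, 0.705, -0.001, -0.001]
force: [-0.6, -0.1, -0.5]
grip_width: 0.0857
side pack1_grip [ 0.5254 -0.3906  0.0494] 0.83
side pack1_contacts [ 0.5905 -0.3814  0.0209] 0.6
side pack1_contacts [ 0.5282 -0.3882  0.046 ] 0.59
side cover_handle [ 0.5738 -0.2619  0.0237] 0.69
side cover_handle [ 0.5021 -0.215   0.0462] 0.67
side cover_handle [0.538  0.0121 0.0876] 0.61
side base [ 0.5378 -0.3011  0.0011] 0.82
side base [ 0.5264 -0.3889  0.0464] 0.62
scene pack1_grip [ 0.5263 -0.3929  0.0477] 0.56
scene pack1_grip [ 0.5305 -0.3306  0.0462] 0.37
scene pack1_contacts [ 0.589  -0.3823  0.0153] 0.48
scene pack1_contacts [ 0.5758 -0.2662  0.0231] 0.4
scene cover_handle [0.536  0.0081 0.0872] 0.71
scene base [ 0.5353 -0.3016 -0.0048] 0.69
scene base [0.6134 0.3231 0.0905] 0.34
shift cm (cur tool axes) [-30.28  -3.43  -4.78] rot deg [-1.000e-02  1.000e-02  8.125e+01]
t 13.25 pos [0.5362 0.0076 0.2522] F [ 0.6 -0.3  0.7] w 0.0855
[[ 0.006  1.    -0.   ]
 [ 1.    -0.006  0.   ]
 [ 0.    -0.    -1.   ]]
q [ 0.01  0.19 -0.16  1.22  0.    1.59]
```

View pics/s3.png

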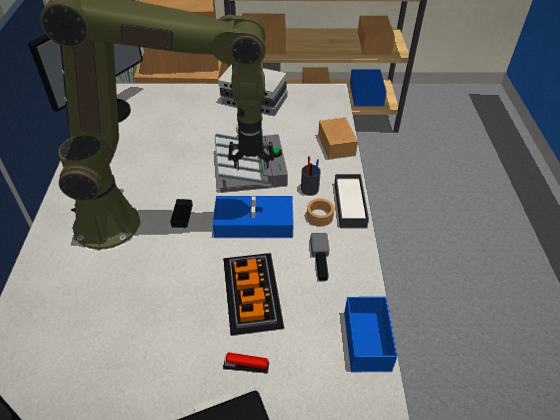

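Cover stands upright on the bench at side (254,215); four packs visible in the base at side (250,264…312). Go above them.

```bash
python3 -m pendant '[[[-4,0,-0.5],[0,0,0]],[[-4,0,-0.5],[0,0,0]],[[-4,0,-0.5],[0,0,0]],[[-4,0,-0.5],[0,0,0]],[[-4,0,-0.5],[0,0,0]],[[-4,0,-0.5],[0,0,0]],[[-4,0,0],[0,0,0]],[[-2.5,0,0],[0,0,0]]]' -0.3; python3 -m pendant '[[[0,0,0],[0,0,-8.2]],[[0,0,0],[0,0,-8.2]],[[0,0,0],[0,0,-8.2]],[[0,0,0],[0,0,-8.2]],[[0,0,0],[0,0,-8.2]],[[0,0,0],[0,0,-8.2]],[[0,0,0],[0,0,-8.2]],[[0,0,0],[0,0,-8.2]]]'; python3 -m pendant '[[[0,0,0],[0,0,-8.2]],[[0,0,0],[0,0,-8.2]],[[0,0,0],[0,0,-8.2]],[[0,0,0],[0,0,-8.2]],[[0,0,0],[0,0,0]],[[0,0,0],[0,0,0]],[[0,0,0],[0,0,0]],[[0,0,0],[0,0,0]]]';python3 - <<'E'
from h import *
st(); show("wrist","w4")
c=K("wrist");print(c["eye"],c["attitude"])
for l in ["pack1_grip","pack1_contacts","base"]:
   for d in ctrl.place_of("wrist",l)[:6]: print(l,np.round(d["xyz"],4),round(d["p"],2))
E
```

```text
time: 14.05
eef_pos: [0.5341, -0.3002, 0.2824]
orientation: [0.71, 0.704, -0.0, 0.0]
force: [-0.7, 0.3, 1.2]
grip_width: 0.0552
time: 14.85
eef_pos: [0.5343, -0.2974, 0.2823]
orientation: [0.211, 0.977, 0.0, -0.0]
force: [0.0, 0.6, -0.7]
grip_width: 0.056
time: 15.65
eef_pos: [0.5343, -0.2974, 0.2823]
orientation: [-0.069, 0.998, -0.0, -0.0]
force: [-0.7, 0.3, -0.1]
grip_width: 0.0552
t 15.65 pos [ 0.5343 -0.2974  0.2823] F [-0.7  0.3 -0.1] w 0.0552
[[-0.99  -0.139 -0.   ]
 [-0.139  0.99  -0.   ]
 [ 0.    -0.    -1.   ]]
q [-0.51  0.32  0.08  1.33 -0.   -0.65]
[ 0.45955591 -0.30796301  0.42521861] [-0.09814532 -0.11304044  0.74583251  0.64909416]
pack1_grip [ 0.5273 -0.3901  0.0482] 0.94
pack1_contacts [ 0.5924 -0.38    0.0187] 0.96
```

View pics/w4.png

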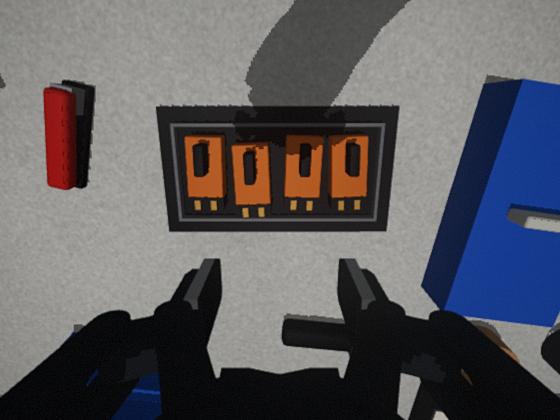

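Four packs, left to right at wrist (205,170),(252,177),(303,170),(349,168), contacts towards image bottom (+x). Zoom for rib positions.

```bash
python3 - <<'E'
from h import *
show("wrist","w5",(160,100,400,240),3.3)
c=K("wrist"); im=ctrl.get_image("wrist")
hsv=cv2.cvtColor(im,cv2.COLOR_RGB2HSV)
o=((hsv[...,0]>5)&(hsv[...,0]<22)&(hsv[...,1]>150)&(hsv[...,2]>60)).astype(np.uint8)
o[240:]=0;o[:110]=0
n,lab,s,cen=cv2.connectedComponentsWithStats(o)
for i in range(1,n):
    if s[i,4]<300: continue
    ys,xs=np.nonzero(lab==i); W=px2w(c,np.c_[xs,ys],0.034)[:,:2]
    b=cv2.minAreaRect((W*1000).astype(np.float32)); print("pack",s[i],np.round(b[0],1),np.round(b[1],1),round(b[2],1))
    # rib: dark inside hull
    h=np.zeros_like(o); cv2.fillConvexPoly(h,cv2.convexHull(np.c_[xs,ys].astype(np.int32)),1)
    d=((h>0)&(lab!=i)&(hsv[...,2]<60)).astype(np.uint8); nn,l2,s2,_=cv2.connectedComponentsWithStats(d)
    j=1+np.argmax(s2[1:,4]); ys,xs=np.nonzero(l2==j); W=px2w(c,np.c_[xs,ys],0.062)[:,:2]
    b=cv2.minAreaRect((W*1000).astype(np.float32)); print("  rib",s2[j],np.round(b[0],1),np.round(b[1],1),round(b[2],1))
E
```

```text
pack [ 184  135   42   63 1925] [ 538.1 -387.8] [76.  47.3] 6.8
  rib [193 142  16  35 478] [ 524.6 -387.6] [38.2 16.7] 4.3
pack [ 284  135   40   63 1901] [ 521.8 -270.1] [76.1 44.7] 6.1
  rib [299 143  13  34 365] [ 509.  -272.6] [37.2 12.9] 5.2
pack [ 329  135   40   63 1955] [ 513.9 -215.8] [76.3 46.4] 10.6
  rib [345 142  15  35 438] [ 501.  -219.7] [38.  15.5] 8.6
pack [ 231  143   40   62 1859] [ 539.6 -331.4] [76.1 44.6] 9.8
  rib [243 150  14  35 381] [ 525.9 -332.2] [38.5 13.7] 9.7
```

View pics/w5.png

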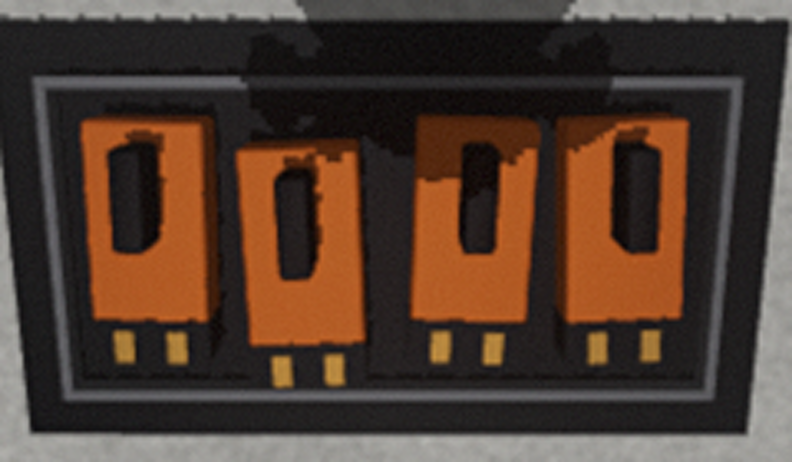

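```bash
python3 - <<'E'
from h import *
plan([0.501,-0.217,0.039],tool(np.radians(99)))
E
```

```text
shift cm (cur tool axes) [ 2.18  8.43 24.33] rot deg [-0.    0.   -0.97]
```

```bash
python3 -m pendant '[[[0.7,2.8,3],[0,0,-1]],[[0.7,2.8,3],[0,0,0]],[[0.75,2.8,3],[0,0,0]],[[0,0,4],[0,0,0]],[[0,0,4],[0,0,0]],[[0,0,3],[0,0,0]],[[0,0,0.3],[0,0,0]],[[0,0,0],[0,0,0]]]' 0.25; python3 - <<'E'
from h import *
plan([0.501,-0.217,0.039],tool(np.radians(99)))
show("wrist","w6")
E
```

```text
time: 16.75
eef_pos: [0.5, -0.2175, 0.0792]
orientation: [-0.079, 0.997, 0.0, -0.001]
force: [0.7, -0.5, -0.0]
grip_width: 0.0323
shift cm (cur tool axes) [-0.11  0.03  4.02] rot deg [ 0.04 -0.07  0.04]
```

View pics/w6.png

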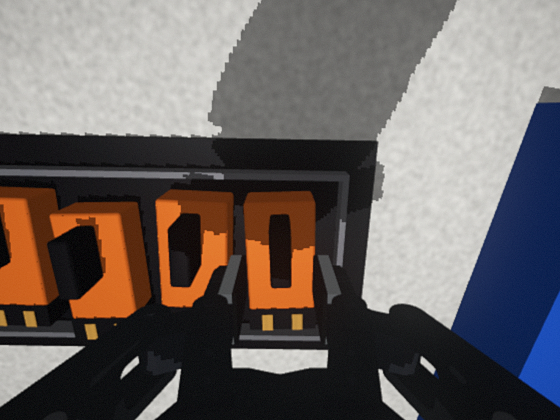

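Rib at (281,245) centred between the fingers (232/328). Descend and close.

```bash
python3 -m pendant '[[[-0.1,0,2],[0,0,0]],[[0,0,1.5],[0,0,0]],[[0,0,0.5],[0,0,0]],[[0,0,0],[0,0,0]],[[0,0,0],[0,0,0]],[[0,0,0],[0,0,0]],[[0,0,0],[0,0,0]],[[0,0,0],[0,0,0]]]' 0.25 ; python3 -m pendant '[[[0,0,0],[0,0,0]],[[0,0,0],[0,0,0]],[[0,0,0],[0,0,0]],[[0,0,0],[0,0,0]],[[0,0,0],[0,0,0]],[[0,0,0],[0,0,0]],[[0,0,0],[0,0,0]],[[0,0,0],[0,0,0]]]' 1 80;  python3 - <<'E'
from h import *
show("wrist","w7"); st()
E
```

```text
time: 17.6
eef_pos: [0.5016, -0.2176, 0.0398]
orientation: [-0.079, 0.997, -0.0, 0.0]
force: [0.2, -0.7, 0.1]
grip_width: 0.0321
time: 18.4
eef_pos: [0.5014, -0.2175, 0.0395]
orientation: [-0.079, 0.997, -0.0, 0.0]
force: [-1.5, 1.4, 5.8]
grip_width: 0.0104
t 18.45 pos [ 0.5014 -0.2175  0.0395] F [-0.7  1.6  5.1] w 0.0107
[[-0.988 -0.157  0.   ]
 [-0.157  0.988 -0.   ]
 [-0.    -0.    -1.   ]]
q [-0.41  0.37 -0.44  0.76  0.   -0.57]
```

View pics/w7.png

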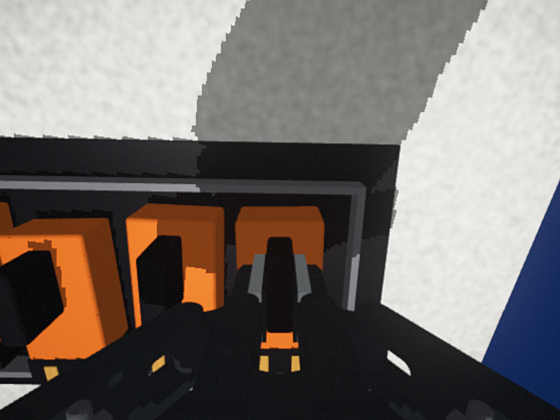

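```bash
python3 -m pendant '[[[0,0,-2],[0,0,0]],[[0,0,-4],[0,0,0]],[[0,0,-4],[0,0,0]],[[0,0,-4],[0,0,0]],[[0,0,-4],[0,0,0]],[[0,0,-4],[0,0,0]],[[0,0,-2],[0,0,0]],[[0,0,0],[0,0,0]]]' 1 100;  python3 - <<'E'
from h import *
show("side","s8"); plan([0.60,0.32,0.29],tool(np.radians(97.5)))
E
```

```text
time: 19.25
eef_pos: [0.5028, -0.2182, 0.282]
orientation: [-0.079, 0.997, -0.001, 0.002]
force: [0.5, -0.6, -2.1]
grip_width: 0.0101
shift cm (cur tool axes) [-18.15  51.57  -1.07] rot deg [-0.06  0.07  1.54]
```

View pics/s8.png

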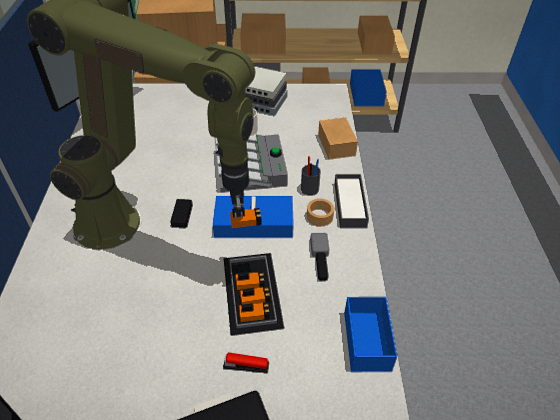

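Pack held at side (245,215), three left in the base. Carry to the charger.

```bash
python3 -m pendant '[[[-1.4,4,0],[0,0,0]],[[-1.4,4,0],[0,0,0]],[[-1.4,4,0],[0,0,0]],[[-1.4,4,0],[0,0,0]],[[-1.4,4,0],[0,0,0]],[[-1.4,4,0],[0,0,0]],[[-1.4,4,0],[0,0,0]],[[-1.4,4,0],[0,0,0]]]'; python3 -m pendant '[[[-1.4,4,0],[0,0,0]],[[-1.4,4,0],[0,0,0]],[[-1.4,4,0],[0,0,0]],[[-1.4,4,0],[0,0,0]],[[-1.4,3.5,0],[0,0,1.5]],[[0,0,0],[0,0,0]],[[0,0,0],[0,0,0]],[[0,0,0],[0,0,0]]]'; python3 - <<'E'
from h import *
st(); show("wrist","w9")
for l in ["lanes","start_top"]:
   for d in ctrl.place_of("wrist",l)[:6]: print(l,np.round(d["xyz"],4),round(d["p"],2))
show("wrist","w9b",(100,20,460,220),2.2)
E
```

```text
time: 20.1
eef_pos: [0.5604, 0.1176, 0.2762]
orientation: [-0.079, 0.997, -0.0, -0.002]
force: [1.4, 0.0, -2.8]
grip_width: 0.0097
time: 20.9
eef_pos: [0.5993, 0.3187, 0.2773]
orientation: [-0.066, 0.998, -0.001, -0.001]
force: [-0.6, 0.4, -1.3]
grip_width: 0.0099
t 20.9 pos [0.5993 0.3187 0.2773] F [-0.6  0.4 -1.3] w 0.0099
[[-0.991 -0.131 -0.003]
 [-0.131  0.991 -0.002]
 [ 0.003 -0.002 -1.   ]]
q [ 0.49  0.46  0.27  1.38 -0.    0.36]
lanes [0.5723 0.3146 0.0228] 0.61
start_top [0.616  0.325  0.0884] 0.85
```

View pics/w9.png

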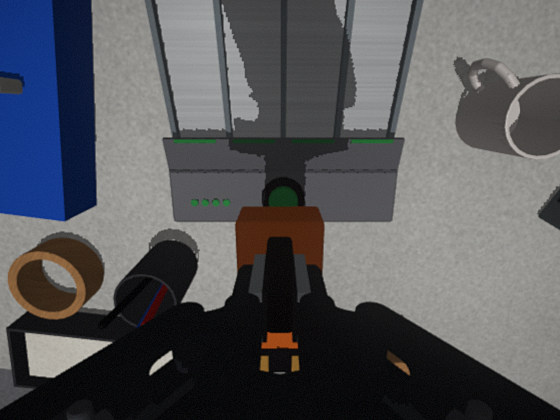

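Hood edge runs level at v=138 (163–405), middle divider at u=283, so yaw is nearly right. Back off up-slope to see the divider ends.

```bash
python3 -m pendant '[[[3.5,0,0],[0,0,0]],[[3.5,0,0],[0,0,0]],[[3.5,0,0],[0,0,0]],[[3.5,0,0],[0,0,0]],[[0,0,0],[0,0,0]],[[0,0,0],[0,0,0]],[[0,0,0],[0,0,0]],[[0,0,0],[0,0,0]]]'; python3 - <<'E'
from h import *
st(); show("wrist","w10")
c=K("wrist"); print(c["eye"].tolist(),c["attitude"].tolist())
E
```

```text
time: 21.9
eef_pos: [0.4624, 0.3014, 0.2793]
orientation: [-0.065, 0.998, 0.0, 0.0]
force: [-0.5, 0.8, -2.6]
grip_width: 0.01
t 21.9 pos [0.4624 0.3014 0.2793] F [-0.5  0.8 -2.6] w 0.01
[[-0.991 -0.13   0.001]
 [-0.13   0.991  0.   ]
 [-0.001  0.    -1.   ]]
q [ 0.58  0.21 -0.08  1.29 -0.    0.45]
[0.38739061147071385, 0.29142299195647847, 0.422071629035263] [-0.0986789262868618, -0.11271099380382923, 0.7430766725820368, 0.652223703990459]
```

View pics/w10.png

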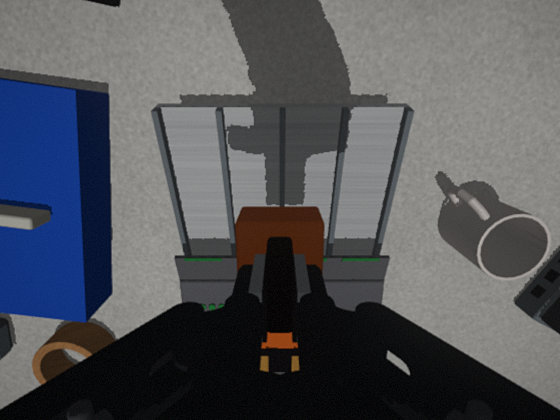

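```bash
python3 - <<'E'
from h import *
from scipy.optimize import least_squares
c=K("wrist"); cs,cc=K("side"),K("scene")
S=np.array([(80,124),(86,173),(92,221),(97,272),(100,326)])/5+[200,110]
C=(np.array([(275,80),(350,107),(428,135),(508,166),(592,200)])/5+[290,190])[::-1]
yy=np.array([124,62,0,-62,-124])/1000
# image left = -y
PW=[(-.2,-.127,.012),(-.2,-.062,.012),(-.2,0,.012),(-.2,.062,.012),(-.2,.127,.012),(-.036,-.127,.043),(-.036,.127,.043)]
UW=np.array([(153,106),(219.5,107),(282,107),(345,107),(412,106),(176,257),(389,257)])
def res(p,full=True):
    r=R.from_euler("ZY",[p[3],np.radians(18)]); o=p[:3]
    P=r.apply(np.c_[-0.2+0*yy,yy,0.012+0*yy])+o
    return np.r_[(w2px(c,r.apply(PW)+o)-UW).ravel(), *( [ .7*(w2px(cs,P)-S).ravel(),.7*(w2px(cc,P)-C).ravel()] if full else [(p[2]-.022)/.001] )]
for f in (True,False):
    s=least_squares(res,[.572,.3185,.023,0.13],args=(f,)); print(s.x.round(4),np.degrees(s.x[3]).round(2),s.fun.round(1))
E
```

```text
[0.5705 0.319  0.0175 0.132 ] 7.57 [-0.9  2.  -0.7  0.9  0.4  0.8  1.   0.6  0.7  1.5 -0.8 -2.8 -0.  -3.3
 -0.9 -0.5 -1.2 -0.8 -1.4 -0.7 -1.4 -0.7 -1.2 -0.7 -0.1 -0.9 -0.1 -0.5
 -0.1 -0.3 -0.1 -0.5 -0.1 -0.6]
[0.5702 0.319  0.0206 0.1319] 7.56 [-2.2  1.6 -1.3  0.5  0.4  0.4  1.7  0.3  2.1  1.1 -1.7 -2.   0.9 -2.4
 -1.4]
```

```bash
cat >> h.py <<'E'
LO=np.array([0.571,0.319,0.0185]); LR=R.from_euler("ZY",[0.132,np.radians(18)])
def lanetool():
    M=LR.as_matrix(); return np.c_[-M[:,0],M[:,1],-M[:,2]]
def lw(p): return LR.apply(p)+LO
def inlane(): 
    s=ctrl.state(); print("tcp in lanes mm",(LR.inv().apply(s["eef_pos"]-LO)*1000).round(1),"F in lanes",LR.inv().apply(s["force"]).round(1),"w",round(s["grip_width"],4), "t",s["time"])
E
python3 - <<'E'
from h import *
print(lw([-.135,.093,.13])); inlane()
plan(lw([-.135,.093,.13]),lanetool())
E
```

```text
[0.47130666 0.39957965 0.18385464]
tcp in lanes mm [-185.3   -3.2  213.9] F in lanes [ 0.6 -0.7 -2.5] w 0.0102 t 21.95
shift cm (cur tool axes) [-2.18  9.62  9.53] rot deg [ 1.000e-02  1.801e+01 -6.000e-02]
```

```bash
python3 -m pendant '[[[0,3.2,0],[0,6,0]],[[0,3.2,0],[0,6,0]],[[0,3.2,0],[0,6,0]],[[0,0,0],[0,0,0]],[[0,0,0],[0,0,0]],[[0,0,0],[0,0,0]],[[0,0,0],[0,0,0]],[[0,0,0],[0,0,0]]]'; python3 - <<'E'
from h import *
inlane()
plan(lw([-.135,.093,.06]),lanetool())
E
```

```text
time: 22.75
eef_pos: [0.4486, 0.3959, 0.2815]
orientation: [-0.065, 0.986, -0.009, -0.155]
force: [-0.5, 0.8, -2.8]
grip_width: 0.0101
tcp in lanes mm [-187.    92.4  215.8] F in lanes [ 0.5  0.9 -2.8] w 0.0101 t 22.75
shift cm (cur tool axes) [-5.15  0.04 15.6 ] rot deg [ 0.1   0.18 -0.02]
```

```bash
python3 -m pendant '[[[-1.7,0,3],[0,0,0]],[[-1.7,0,3],[0,0,0]],[[-1.7,0,3],[0,0,0]],[[0,0,3],[0,0,0]],[[0,0,2.5],[0,0,0]],[[0,0,1],[0,0,0]],[[0,0,0],[0,0,0]],[[0,0,0],[0,0,0]]]'; python3 - <<'E'
from h import *
inlane()
show("side","s11",(170,60,350,220),4); show("scene","c11",(260,130,440,300),4); show("wrist","w11")
E
```

```text
time: 23.55
eef_pos: [0.4501, 0.397, 0.118]
orientation: [-0.065, 0.986, -0.01, -0.155]
force: [-1.0, 0.6, -1.1]
grip_width: 0.01
tcp in lanes mm [-135.    93.3   60.8] F in lanes [-0.5  0.8 -1.4] w 0.01 t 23.55
```

View pics/c11.png

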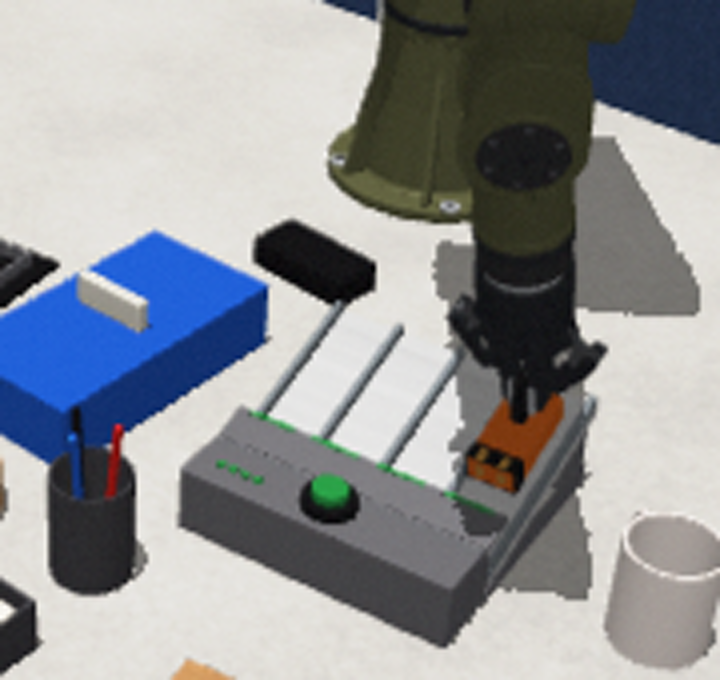

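View pics/w11.png

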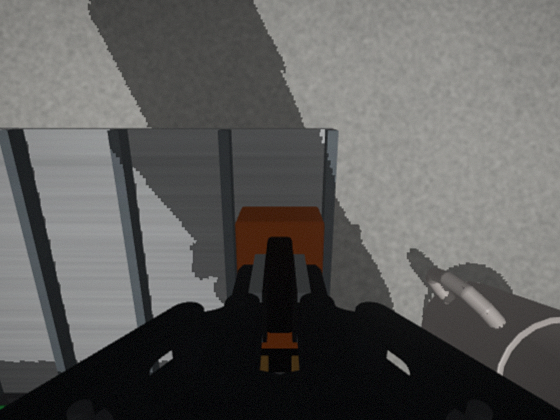

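Pack is centred over its lane (dividers at u=225/330, pack 236–324). Lower.

```bash
python3 -m pendant '[[[0,0,1],[0,0,0]],[[0,0,0.8],[0,0,0]],[[0,0,0.4],[0,0,0]],[[0,0,0.2],[0,0,0]],[[0,0,0.1],[0,0,0]],[[0,0,0],[0,0,0]],[[0,0,0],[0,0,0]],[[0,0,0],[0,0,0]]]'; python3 -c "
from h import *
inlane()"; python3 -m pendant '[[[0,0,0.1],[0,0,0]],[[0,0,0],[0,0,0]],[[0,0,0],[0,0,0]],[[0,0,0],[0,0,0]],[[0,0,0],[0,0,0]],[[0,0,0],[0,0,0]],[[0,0,0],[0,0,0]],[[0,0,0],[0,0,0]]]'; python3 -c "
from h import *
inlane()"
```

```text
time: 24.5
eef_pos: [0.4427, 0.3957, 0.0961]
orientation: [-0.065, 0.986, -0.01, -0.155]
force: [0.8, -4.3, 23.3]
grip_width: 0.0104
tcp in lanes mm [-135.3   93.    37.6] F in lanes [-7.  -4.4 22.2] w 0.0104 t 24.5
time: 25.3
eef_pos: [0.4428, 0.3958, 0.096]
orientation: [-0.065, 0.986, -0.009, -0.154]
force: [1.5, -5.2, 29.1]
grip_width: 0.0101
tcp in lanes mm [-135.2   93.    37.6] F in lanes [-8.3 -5.4 27.9] w 0.0101 t 25.3
```

```bash
python3 -m pendant '[[[0,0,-0.2],[0,0,0]],[[0,0,0],[0,0,0]],[[0,0,0],[0,0,0]],[[0,0,0],[0,0,0]],[[0,0,0],[0,0,0]],[[0,0,0],[0,0,0]],[[0,0,0],[0,0,0]],[[0,0,0],[0,0,0]]]'; python3 -c "
from h import *
inlane()
show('scene','c12',(300,170,440,300),5); show('side','s12',(200,110,320,210),6)"
```

```text
time: 26.1
eef_pos: [0.4427, 0.3957, 0.0961]
orientation: [-0.065, 0.986, -0.01, -0.155]
force: [0.5, -3.2, 17.7]
grip_width: 0.01
tcp in lanes mm [-135.3   92.9   37.6] F in lanes [-5.4 -3.2 16.9] w 0.01 t 26.1
```

View pics/c12.png

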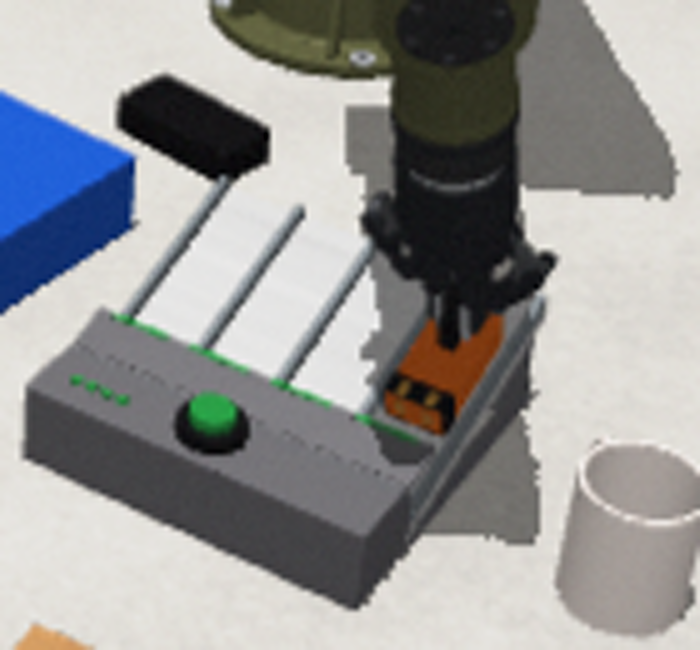

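```bash
python3 -m pendant '[[[0,0.1,-0.2],[0,0,0]],[[0,0,-0.05],[0,0,0]],[[-0.5,0,0],[0,0,0]],[[-1,0,0],[0,0,0]],[[-1,0,0],[0,0,0]],[[-0.5,0,0],[0,0,0]],[[0,0,0],[0,0,0]],[[0,0,0],[0,0,0]]]'; python3 -c "
from h import *
inlane()"
```

```text
time: 27.0
eef_pos: [0.4714, 0.401, 0.0867]
orientation: [-0.065, 0.986, -0.01, -0.156]
force: [1.3, 0.0, 5.2]
grip_width: 0.0102
tcp in lanes mm [-104.7   94.4   37.6] F in lanes [-0.4 -0.1  5.3] w 0.0102 t 27.0
```

```bash
python3 -m pendant '[[[-1,0,0],[0,0,0]],[[-1,0,0],[0,0,0]],[[-0.5,0,0],[0,0,0]],[[-0.5,0,0],[0,0,0]],[[-0.3,0,0],[0,0,0]],[[0,0,0],[0,0,0]],[[0,0,0],[0,0,0]],[[0,0,0],[0,0,0]]]'; python3 -c "
from h import *
inlane()"; python3 -m pendant '[[[-0.2,0,0],[0,0,0]],[[-0.1,0,0],[0,0,0]],[[-0.1,0,0],[0,0,0]],[[-0.1,0,0],[0,0,0]],[[0,0,0],[0,0,0]],[[0,0,0],[0,0,0]],[[0,0,0],[0,0,0]],[[0,0,0],[0,0,0]]]'; python3 -c "
from h import *
inlane()"
```

```text
time: 27.8
eef_pos: [0.5023, 0.405, 0.0765]
orientation: [-0.065, 0.986, -0.01, -0.156]
force: [0.3, 0.9, 6.2]
grip_width: 0.0096
tcp in lanes mm [-71.9  94.3  37.6] F in lanes [-1.5  0.9  6.1] w 0.0096 t 27.8
time: 28.6
eef_pos: [0.5066, 0.4056, 0.0751]
orientation: [-0.065, 0.985, -0.01, -0.156]
force: [-1.4, -0.2, 8.2]
grip_width: 0.0098
tcp in lanes mm [-67.4  94.3  37.7] F in lanes [-3.9  0.   7.4] w 0.0098 t 28.6
```

```bash
python3 -m pendant '[[[-0.2,0,0],[0,0,0]],[[-0.1,0,0],[0,0,0]],[[-0.1,0,0],[0,0,0]],[[-0.1,0,0],[0,0,0]],[[0,0,0],[0,0,0]],[[0,0,0],[0,0,0]],[[0,0,0],[0,0,0]],[[0,0,0],[0,0,0]]]'; python3 -c "
from h import *
inlane()"
```

```text
time: 29.4
eef_pos: [0.5089, 0.406, 0.0744]
orientation: [-0.065, 0.985, -0.01, -0.159]
force: [-9.1, -1.7, 14.8]
grip_width: 0.0098
tcp in lanes mm [-65.   94.4  37.7] F in lanes [-13.4  -0.5  11.2] w 0.0098 t 29.4
```

Against the stop (13 N). Release slightly open and retreat.

```bash
python3 -m pendant '[[[0,0,0],[0,0,0]],[[0,0,0],[0,0,0]],[[0,0,0],[0,0,0]],[[0,0,0],[0,0,0]],[[0,0,0],[0,0,0]],[[0,0,-2],[0,0,0]],[[0,0,-4],[0,0,0]],[[0,0,-4],[0,0,0]]]' 0.25; python3 -m pendant '[[[0,0,-4],[0,-6,0]],[[0,0,-4],[0,-6,0]],[[0,0,-3],[0,-6,0]],[[0,0,0],[0,0,0]],[[0,0,0],[0,0,0]],[[0,0,0],[0,0,0]],[[0,0,0],[0,0,0]],[[0,0,0],[0,0,0]]]'; python3 - <<'E'
from h import *
inlane(); show('scene','c13',(300,170,440,300),5); show("wrist","w13"); show('side','s13')
for n in ["scene","side","wrist"]:
  ctrl.get_image(n)
  for d in ctrl.place_of(n,"pack1_contacts")[:6]: print(n,np.round(d["xyz"],4),round(d["p"],2),(LR.inv().apply(d["xyz"]-LO)*1000).round(1))
  for d in ctrl.place_of(n,"pack1_grip")[:6]: print(n,"grip",np.round(d["xyz"],4),round(d["p"],2),(LR.inv().apply(d["xyz"]-LO)*1000).round(1))
E
```

```text
time: 30.2
eef_pos: [0.5417, 0.4095, 0.1687]
orientation: [-0.065, 0.985, -0.011, -0.157]
force: [0.8, 0.0, 0.2]
grip_width: 0.0319
time: 31.0
eef_pos: [0.5656, 0.4126, 0.2731]
orientation: [-0.066, 0.998, -0.001, -0.001]
force: [-0.3, -0.2, 0.5]
grip_width: 0.0319
tcp in lanes mm [-72.   93.5 244.3] F in lanes [-0.4 -0.2  0.4] w 0.0319 t 31.0
scene [ 0.5916 -0.382   0.0226] 0.49 [ -69.6 -697.6  -18.3]
scene grip [ 0.5235 -0.392   0.0505] 0.5 [-143.7 -698.6  -13. ]
scene grip [ 0.7719 -0.174   0.0022] 0.43 [ 132.7 -515.2   26. ]
side [ 0.593  -0.3839  0.0201] 0.97 [ -67.7 -699.7  -20.3]
side [ 0.5383 -0.3018  0.0007] 0.35 [-103.  -611.1  -52.2]
side grip [ 0.5267 -0.3891  0.0483] 0.67 [-139.6 -696.1  -14. ]
side grip [ 0.5736 -0.2622  0.0234] 0.46 [ -71.8 -576.5  -18.2]
wrist [0.6149 0.3273 0.0868] 0.58 [21.3  2.4 78.7]
```

View pics/c13.png

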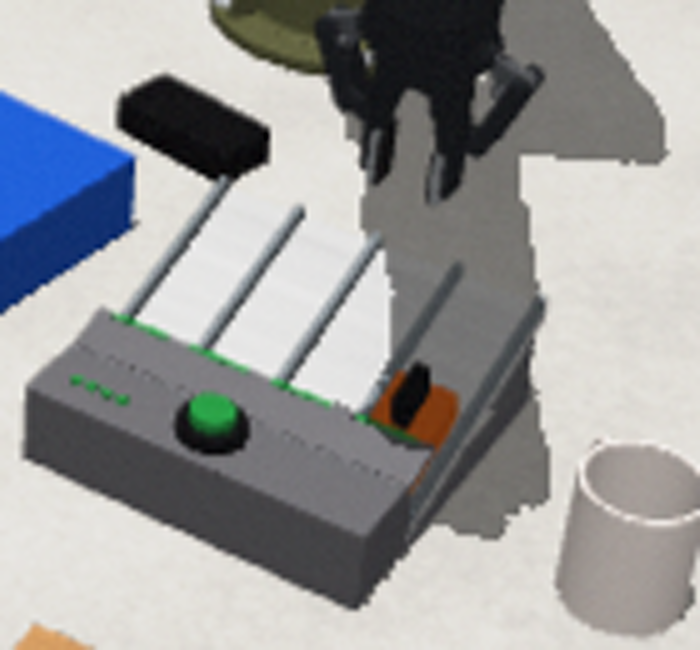

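View pics/s13.png

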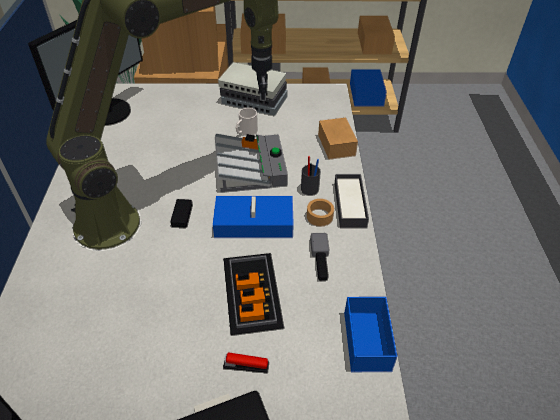

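First pack home in the leftmost lane (+93). Next, pack 3 (rib near (0.509,-0.272)).

```bash
python3 -c "
from h import *
plan([0.509,-0.272,0.25],tool(np.radians(97)))"
```

```text
shift cm (cur tool axes) [ 14.61 -67.17   2.53] rot deg [0.   0.01 0.55]
```

```bash
python3 -m pendant '[[[1,-4.8,0],[0,0,0]],[[1,-4.8,0],[0,0,0]],[[1,-4.8,0],[0,0,0]],[[1,-4.8,0],[0,0,0]],[[1,-4.8,0],[0,0,0]],[[1,-4.8,0],[0,0,0]],[[1,-4.8,0],[0,0,0]],[[1,-4.8,0],[0,0,0]]]'; python3 -m pendant '[[[1,-4.8,0],[0,0,0]],[[1,-4.8,0],[0,0,0]],[[1,-4.8,0],[0,0,0]],[[1,-4.8,0],[0,0,0]],[[1,-4.8,0],[0,0,0]],[[1,-4.8,0],[0,0,0]],[[0,0,2],[0,0,0]],[[0,0,0],[0,0,0]]]';python3 - <<'E'
from h import *
st(); show("wrist","w14")
plan([0.509,-0.272,0.08],tool(np.radians(97)))
c=K("wrist"); im=ctrl.get_image("wrist")
hsv=cv2.cvtColor(im,cv2.COLOR_RGB2HSV)
o=((hsv[...,0]>5)&(hsv[...,0]<22)&(hsv[...,1]>150)&(hsv[...,2]>60)).astype(np.uint8)
n,lab,s,cen=cv2.connectedComponentsWithStats(o)
for i in range(1,n):
    if s[i,4]<600: continue
    ys,xs=np.nonzero(lab==i); W=px2w(c,np.c_[xs,ys],0.034)[:,:2]
    b=cv2.minAreaRect((W*1000).astype(np.float32)); print("pack",s[i],np.round(b[0],1),np.round(b[1],1),round(b[2],1))
E
```

```text
time: 32.4
eef_pos: [0.5363, 0.02, 0.2756]
orientation: [-0.066, 0.998, -0.0, 0.0]
force: [0.8, -0.0, 0.2]
grip_width: 0.0318
time: 33.2
eef_pos: [0.5135, -0.2724, 0.253]
orientation: [-0.064, 0.998, 0.001, -0.001]
force: [-0.7, 0.4, -0.6]
grip_width: 0.032
t 33.2 pos [ 0.5135 -0.2724  0.253 ] F [-0.7  0.4 -0.6] w 0.032
[[-0.992 -0.129 -0.003]
 [-0.129  0.992  0.002]
 [ 0.003  0.002 -1.   ]]
q [-0.49  0.27 -0.05  1.25  0.   -0.62]
shift cm (cur tool axes) [ 0.46 -0.02 17.42] rot deg [ 0.11 -0.12  0.48]
pack [ 260  151   40   67 2196] [ 520.9 -270. ] [77.3 44.3] 6.4
pack [ 152  152   49   67 2266] [ 537.1 -386.3] [77.6 50.1] 6.8
pack [ 202  159   46   67 2155] [ 538.4 -330.3] [77.9 46.9] 9.8
```

View pics/w14.png

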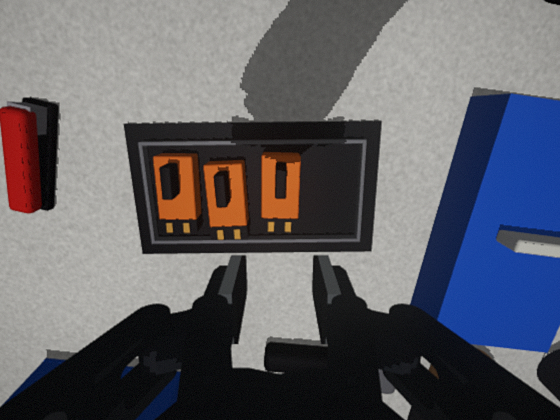

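```bash
python3 -m pendant '[[[0.5,0,4],[0,0,0]],[[0,0,4],[0,0,0]],[[0,0,4],[0,0,0]],[[0,0,4],[0,0,0]],[[0,0,2],[0,0,0]],[[0,0,0],[0,0,0]],[[0,0,0],[0,0,0]],[[0,0,0],[0,0,0]]]' 0.25;python3 -c "
from h import *
plan([0.508,-0.2715,0.0395],tool(np.radians(97))); show('wrist','w15')"
```

```text
time: 34.1
eef_pos: [0.512, -0.2725, 0.0776]
orientation: [-0.066, 0.998, -0.001, 0.002]
force: [-0.3, 0.6, 0.4]
grip_width: 0.0322
shift cm (cur tool axes) [0.39 0.16 3.8 ] rot deg [-0.12  0.17  0.6 ]
```

View pics/w15.png

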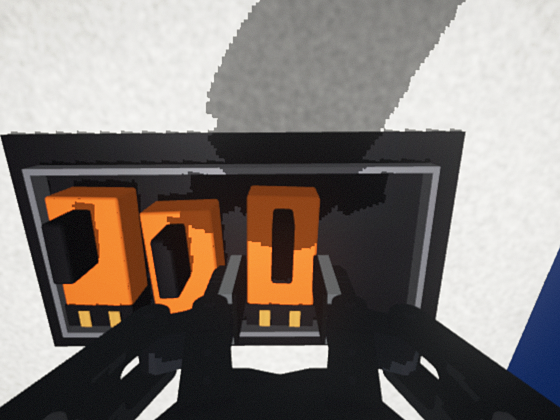

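Rib (284,244) within the fingers. Adjust, descend, close.

```bash
python3 -m pendant '[[[0.4,0.1,2],[0,0,0]],[[0,0,1.5],[0,0,0]],[[0,0,0.3],[0,0,0]],[[0,0,0],[0,0,0]],[[0,0,0],[0,0,0]],[[0,0,0],[0,0,0]],[[0,0,0],[0,0,0]],[[0,0,0],[0,0,0]]]' 0.25 ; python3 -m pendant '[[[0,0,0],[0,0,0]],[[0,0,0],[0,0,0]],[[0,0,0],[0,0,0]],[[0,0,0],[0,0,0]],[[0,0,0],[0,0,0]],[[0,0,0],[0,0,0]],[[0,0,0],[0,0,0]],[[0,0,0],[0,0,0]]]' 1 100; python3 -m pendant '[[[0,0,-2],[0,0,0]],[[0,0,-4],[0,0,0]],[[0,0,-4],[0,0,0]],[[0,0,-4],[0,0,0]],[[0,0,-4],[0,0,0]],[[0,0,-4],[0,0,0]],[[0,0,-2],[0,0,0]],[[0,0,0],[0,0,0]]]' 1 100; python3 - <<'E'
from h import *
plan(lw([-.187,.031,.214]),tool(np.radians(97.56)))
E
```

```text
time: 34.95
eef_pos: [0.5063, -0.2719, 0.0377]
orientation: [-0.066, 0.998, -0.0, 0.0]
force: [-0.2, 0.3, 0.2]
grip_width: 0.0325
time: 35.75
eef_pos: [0.5062, -0.2719, 0.0376]
orientation: [-0.066, 0.998, -0.0, 0.0]
force: [-0.8, -0.2, 6.6]
grip_width: 0.01
time: 36.55
eef_pos: [0.5075, -0.2724, 0.28]
orientation: [-0.066, 0.998, -0.001, 0.002]
force: [0.4, 0.4, -2.7]
grip_width: 0.0103
shift cm (cur tool axes) [-2.89 60.89 -0.14] rot deg [-0.16  0.24 -0.01]
```

```bash
python3 -m pendant '[[[0,3,0],[0,0,0]],[[-0.3,4.8,0],[0,0,0]],[[-0.3,4.8,0],[0,0,0]],[[-0.3,4.8,0],[0,0,0]],[[-0.3,4.8,0],[0,0,0]],[[-0.3,4.8,0],[0,0,0]],[[-0.3,4.8,0],[0,0,0]],[[-0.3,4.8,0],[0,0,0]]]'; python3 -m pendant '[[[-0.3,4.8,0],[0,0,0]],[[-0.3,4.8,0],[0,0,0]],[[-0.2,4.8,0],[0,0,0]],[[-0.2,4.8,0],[0,0,0]],[[0,4.8,0],[0,6,0]],[[0,0,0],[0,6,0]],[[0,0,0],[0,6,0]],[[0,0,0],[0,0,0]]]'; python3 - <<'E'
from h import *
inlane(); plan(lw([-.135,.032,.06]),lanetool())
E
```

```text
time: 37.35
eef_pos: [0.4772, 0.0955, 0.2748]
orientation: [-0.066, 0.998, -0.0, -0.002]
force: [0.9, -0.1, -1.9]
grip_width: 0.01
time: 38.15
eef_pos: [0.4575, 0.3327, 0.2703]
orientation: [-0.064, 0.985, -0.013, -0.161]
force: [0.6, 0.1, -2.9]
grip_width: 0.0099
tcp in lanes mm [-183.1   28.5  205.3] F in lanes [ 1.5  0.  -2.6] w 0.0099 t 38.15
shift cm (cur tool axes) [-4.96  0.42 14.47] rot deg [-0.26 -0.63 -0.13]
```

```bash
python3 -m pendant '[[[-1.7,0.2,3],[0,0,0]],[[-1.7,0.2,3],[0,0,0]],[[-1.6,0,3],[0,0,0]],[[0,0,3],[0,0,0]],[[0,0,2],[0,0,0]],[[0,0,0.4],[0,0,0]],[[0,0,0],[0,0,0]],[[0,0,0],[0,0,0]]]'; python3 - <<'E'
from h import *
inlane();plan(lw([-.135,.032,.04]),lanetool()); show("wrist","w16")
E
```

```text
time: 38.95
eef_pos: [0.4603, 0.3378, 0.1261]
orientation: [-0.065, 0.986, -0.01, -0.155]
force: [-0.6, 0.3, -1.7]
grip_width: 0.0102
tcp in lanes mm [-135.2   33.2   69.2] F in lanes [ 0.   0.4 -1.8] w 0.0102 t 38.95
shift cm (cur tool axes) [-0.01 -0.12  2.92] rot deg [ 0.06  0.14 -0.  ]
```

View pics/w16.png

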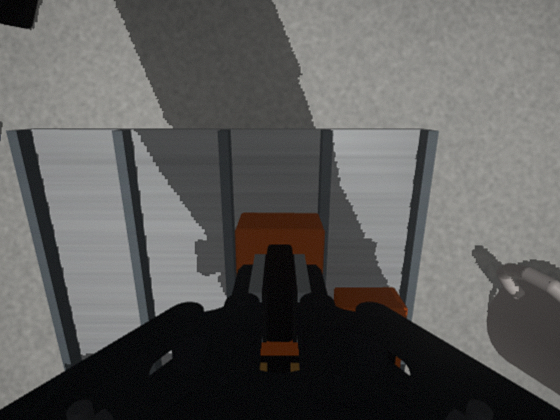

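```bash
python3 -m pendant '[[[0,-0.1,1.5],[0,0,0]],[[0,0,1],[0,0,0]],[[0,0,0.4],[0,0,0]],[[0,0,0.2],[0,0,0]],[[0,0,0.1],[0,0,0]],[[0,0,0],[0,0,0]],[[0,0,0],[0,0,0]],[[0,0,0],[0,0,0]]]'; python3 -c "
from h import *
inlane()"
```

```text
time: 39.8
eef_pos: [0.4503, 0.3353, 0.0947]
orientation: [-0.065, 0.986, -0.01, -0.156]
force: [-0.9, 0.3, -1.9]
grip_width: 0.0101
tcp in lanes mm [-135.3   32.1   36.1] F in lanes [-0.2  0.4 -2.1] w 0.0101 t 39.8
```

```bash
python3 -m pendant '[[[0,0,0.1],[0,0,0]],[[0,0,0.1],[0,0,0]],[[-0.5,0,0],[0,0,0]],[[-1,0,0],[0,0,0]],[[-1,0,0],[0,0,0]],[[-1,0,0],[0,0,0]],[[-0.5,0,0],[0,0,0]],[[0,0,0],[0,0,0]]]'; python3 -c "
from h import *
inlane()"
```

```text
time: 40.6
eef_pos: [0.4883, 0.3408, 0.0817]
orientation: [-0.065, 0.986, -0.009, -0.155]
force: [1.4, 1.3, 6.6]
grip_width: 0.0103
tcp in lanes mm [-94.8  32.5  35.7] F in lanes [-0.5  1.1  6.8] w 0.0103 t 40.6
```

```bash
python3 -m pendant '[[[-1,0,0],[0,0,0]],[[-1,0,0],[0,0,0]],[[-0.5,0,0],[0,0,0]],[[-0.2,0,0],[0,0,0]],[[-0.2,0,0],[0,0,0]],[[-0.2,0,0],[0,0,0]],[[0,0,0],[0,0,0]],[[0,0,0],[0,0,0]]]'; python3 -c "
from h import *
inlane()"
```

```text
time: 41.4
eef_pos: [0.5133, 0.344, 0.0735]
orientation: [-0.065, 0.985, -0.01, -0.159]
force: [-10.3, -2.6, 18.1]
grip_width: 0.0101
tcp in lanes mm [-68.2  32.4  35.7] F in lanes [-15.6  -1.2  14. ] w 0.0101 t 41.4
```

```bash
python3 -m pendant '[[[0,0,0],[0,0,0]],[[0,0,0],[0,0,0]],[[0,0,0],[0,0,0]],[[0,0,0],[0,0,0]],[[0,0,0],[0,0,0]],[[0,0,-2],[0,0,0]],[[0,0,-4],[0,0,0]],[[0,0,-4],[0,0,0]]]' 0.25; python3 -m pendant '[[[0,0,-4],[0,-6,0]],[[0,0,-4],[0,-6,0]],[[0,0,-3],[0,-6,0]],[[0,0,0],[0,0,0]],[[0,0,0],[0,0,0]],[[0,0,0],[0,0,0]],[[0,0,0],[0,0,0]],[[0,0,0],[0,0,0]]]'; python3 - <<'E'
from h import *
inlane(); show('scene','c17',(300,170,440,300),5); show("wrist","w17"); show("side","s17")
plan([0.524,-0.333,0.25],tool(np.radians(98.5)))
E
```

```text
time: 42.2
eef_pos: [0.5466, 0.3477, 0.166]
orientation: [-0.065, 0.985, -0.011, -0.157]
force: [1.2, 0.8, 0.8]
grip_width: 0.0319
time: 43.0
eef_pos: [0.5705, 0.3508, 0.2706]
orientation: [-0.066, 0.998, -0.001, -0.002]
force: [-0.4, -0.4, 0.6]
grip_width: 0.0324
tcp in lanes mm [-74.4  31.6 240.9] F in lanes [-0.6 -0.3  0.4] w 0.0324 t 43.0
shift cm (cur tool axes) [ 13.59 -67.2    2.22] rot deg [-0.04 -0.09 -0.97]
```

View pics/c17.png

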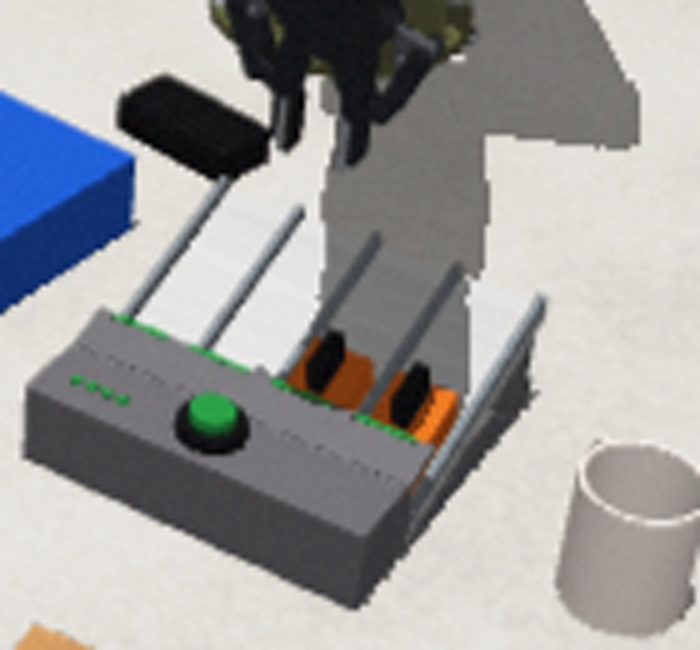

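View pics/w17.png

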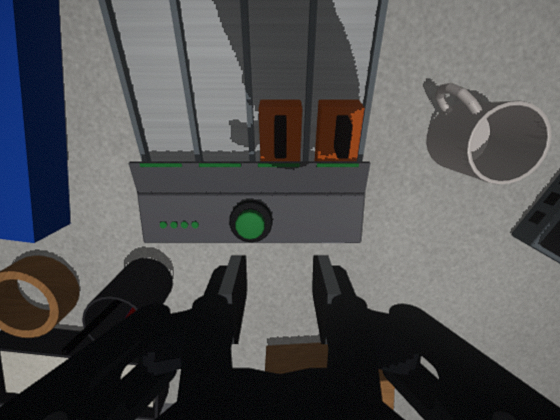

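Both packs' rear edges align at v≈100, so both are home. Next pack 2.

```bash
python3 -m pendant '[[[1,-4.8,0],[0,0,-1]],[[1,-4.8,0],[0,0,0]],[[1,-4.8,0],[0,0,0]],[[1,-4.8,0],[0,0,0]],[[1,-4.8,0],[0,0,0]],[[1,-4.8,0],[0,0,0]],[[1,-4.8,0],[0,0,0]],[[1,-4.8,0],[0,0,0]]]'; python3 -m pendant '[[[1,-4.8,0],[0,0,0]],[[1,-4.8,0],[0,0,0]],[[1,-4.8,0],[0,0,0]],[[1,-4.8,0],[0,0,0]],[[0.5,-4.8,0],[0,0,0]],[[0.5,-4.8,0],[0,0,0]],[[0,0,2],[0,0,0]],[[0,0,0],[0,0,0]]]';python3 - <<'E'
from h import *
st(); show("wrist","w18")
c=K("wrist"); im=ctrl.get_image("wrist")
hsv=cv2.cvtColor(im,cv2.COLOR_RGB2HSV)
o=((hsv[...,0]>5)&(hsv[...,0]<22)&(hsv[...,1]>150)&(hsv[...,2]>60)).astype(np.uint8)
n,lab,s,cen=cv2.connectedComponentsWithStats(o)
for i in range(1,n):
    if s[i,4]<600: continue
    ys,xs=np.nonzero(lab==i); W=px2w(c,np.c_[xs,ys],0.034)[:,:2]
    b=cv2.minAreaRect((W*1000).astype(np.float32)); a=np.radians(b[2] if b[2]<45 else b[2]-90); print("pack",s[i],np.round(b[0],1),np.round(b[1],1),round(b[2],1),"rib",np.array(b[0])-13*np.array([np.cos(a),np.sin(a)]))
plan([0.526,-0.3325,0.08],tool(np.radians(98.5)))
E
```

```text
time: 43.95
eef_pos: [0.5473, -0.0423, 0.2727]
orientation: [-0.075, 0.997, 0.0, 0.0]
force: [0.5, -0.1, -0.0]
grip_width: 0.0318
time: 44.75
eef_pos: [0.5395, -0.3335, 0.2496]
orientation: [-0.073, 0.997, 0.001, -0.002]
force: [-0.7, 0.1, -0.4]
grip_width: 0.032
t 44.75 pos [ 0.5395 -0.3335  0.2496] F [-0.7  0.1 -0.4] w 0.032
[[-0.989 -0.146 -0.004]
 [-0.146  0.989  0.003]
 [ 0.003  0.003 -1.   ]]
q [-0.55  0.38  0.09  1.28  0.   -0.7 ]
pack [ 208  136   43   69 2235] [ 538.1 -388.4] [76.4 45.9] 6.8 rib [ 525.14930638 -389.96659986]
pack [ 259  145   41   68 2238] [ 539.2 -331.7] [76.9 44.2] 9.6 rib [ 526.42491663 -333.90522732]
shift cm (cur tool axes) [ 1.42  0.15 17.22] rot deg [ 0.09 -0.08  0.05]
```

View pics/w18.png

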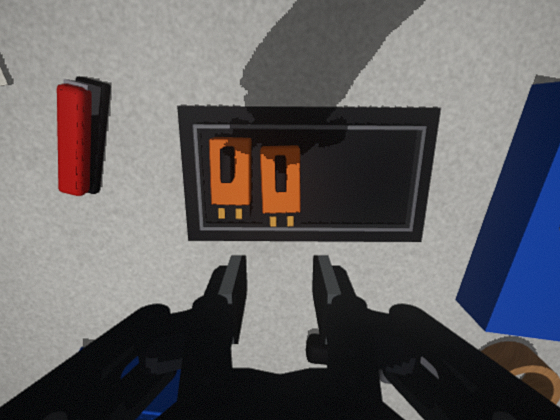

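Two packs left, at (230,172) and (280,180). Descend on the right one.

```bash
python3 -m pendant '[[[1.3,0.1,4],[0,0,0]],[[0,0,4],[0,0,0]],[[0,0,4],[0,0,0]],[[0,0,4],[0,0,0]],[[0,0,1.5],[0,0,0]],[[0,0,0],[0,0,0]],[[0,0,0],[0,0,0]],[[0,0,0],[0,0,0]]]' 0.25;python3 -c "
from h import *
plan([0.5265,-0.3335,0.0395],tool(np.radians(99))); show('wrist','w19')"
```

```text
time: 45.65
eef_pos: [0.5297, -0.334, 0.08]
orientation: [-0.075, 0.997, -0.001, 0.001]
force: [0.1, -0.4, 0.3]
grip_width: 0.0317
shift cm (cur tool axes) [0.32 0.11 4.05] rot deg [-0.13  0.15 -0.41]
```

View pics/w19.png

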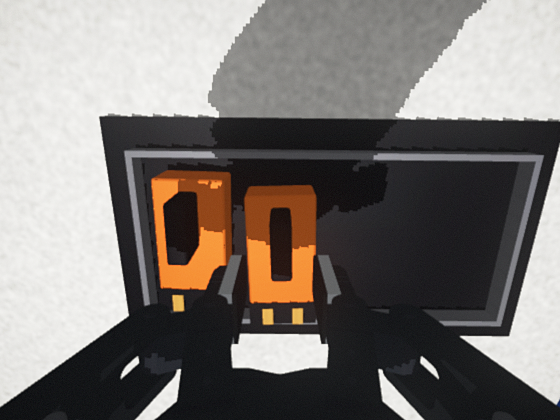

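Rib centred at u=281. Descend, close, lift.

```bash
python3 -m pendant '[[[0.3,0,2],[0,0,0]],[[0,0,1.5],[0,0,0]],[[0,0,0.4],[0,0,0]],[[0,0,0],[0,0,0]],[[0,0,0],[0,0,0]],[[0,0,0],[0,0,0]],[[0,0,0],[0,0,0]],[[0,0,0],[0,0,0]]]' 0.25 ; python3 -m pendant '[[[0,0,0],[0,0,0]],[[0,0,0],[0,0,0]],[[0,0,0],[0,0,0]],[[0,0,0],[0,0,0]],[[0,0,0],[0,0,0]],[[0,0,0],[0,0,0]],[[0,0,0],[0,0,0]],[[0,0,0],[0,0,0]]]' 1 100; python3 -m pendant '[[[0,0,-2],[0,0,0]],[[0,0,-4],[0,0,0]],[[0,0,-4],[0,0,0]],[[0,0,-4],[0,0,0]],[[0,0,-4],[0,0,0]],[[0,0,-4],[0,0,0]],[[0,0,-2],[0,0,0]],[[0,0,0],[0,0,0]]]' 1 100; python3 - <<'E'
from h import *
plan(lw([-.187,-.031,.214]),tool(np.radians(97.56)))
E
```

```text
time: 46.5
eef_pos: [0.5254, -0.3342, 0.0391]
orientation: [-0.074, 0.997, -0.0, 0.0]
force: [1.2, -0.2, 0.6]
grip_width: 0.0319
time: 47.3
eef_pos: [0.5253, -0.3342, 0.0391]
orientation: [-0.075, 0.997, -0.0, 0.0]
force: [-1.4, 0.5, 6.4]
grip_width: 0.0102
time: 48.1
eef_pos: [0.5264, -0.335, 0.2817]
orientation: [-0.074, 0.997, -0.002, 0.002]
force: [0.5, -0.1, -2.6]
grip_width: 0.0103
shift cm (cur tool axes) [-2.90e+00  6.11e+01 -2.00e-02] rot deg [-0.2   0.23  0.98]
```

```bash
python3 -m pendant '[[[0,3,0],[0,0,1]],[[-0.3,4.8,0],[0,0,0]],[[-0.3,4.8,0],[0,0,0]],[[-0.3,4.8,0],[0,0,0]],[[-0.2,4.8,0],[0,0,0]],[[-0.2,4.8,0],[0,0,0]],[[-0.2,4.8,0],[0,0,0]],[[-0.2,4.8,0],[0,0,0]]]'; python3 -m pendant '[[[-0.2,4.8,0],[0,0,0]],[[-0.2,4.8,0],[0,0,0]],[[-0.2,4.8,0],[0,0,0]],[[-0.2,4.8,0],[0,0,0]],[[0,4.8,0],[0,6,0]],[[0,0,0],[0,6,0]],[[0,0,0],[0,6,0]],[[0,0,0],[0,0,0]]]'; python3 - <<'E'
from h import *
inlane(); plan(lw([-.135,-.031,.06]),lanetool())
E
```

```text
time: 48.9
eef_pos: [0.4917, 0.0326, 0.2763]
orientation: [-0.066, 0.998, -0.0, -0.002]
force: [1.0, 0.9, -1.8]
grip_width: 0.0104
time: 49.7
eef_pos: [0.47, 0.2697, 0.272]
orientation: [-0.065, 0.985, -0.013, -0.162]
force: [0.9, 0.8, -2.5]
grip_width: 0.01
tcp in lanes mm [-179.8  -35.6  208.1] F in lanes [ 1.8  0.7 -2.1] w 0.01 t 49.7
shift cm (cur tool axes) [-4.64  0.52 14.76] rot deg [-0.21 -0.64 -0.09]
```

```bash
python3 -m pendant '[[[-1.6,0.2,3],[0,0,0]],[[-1.6,0.2,3],[0,0,0]],[[-1.4,0,3],[0,0,0]],[[0,0,3],[0,0,0]],[[0,0,2.4],[0,0,0]],[[0,0,0.4],[0,0,0]],[[0,0,0],[0,0,0]],[[0,0,0],[0,0,0]]]'; python3 - <<'E'
from h import *
inlane();plan(lw([-.135,-.031,.037]),lanetool()); show("wrist","w20")
E
```

```text
time: 50.5
eef_pos: [0.4681, 0.2739, 0.125]
orientation: [-0.065, 0.986, -0.01, -0.155]
force: [0.3, 0.1, -1.3]
grip_width: 0.0096
tcp in lanes mm [-135.6  -31.2   67.9] F in lanes [ 0.7  0.1 -1.1] w 0.0096 t 50.5
shift cm (cur tool axes) [-0.05  0.02  3.09] rot deg [ 0.05  0.15 -0.01]
```

View pics/w20.png

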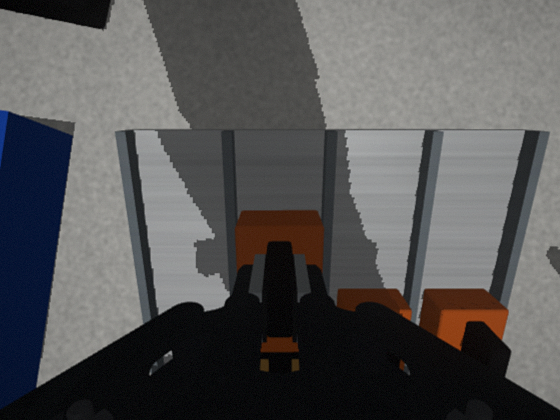

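Centred (dividers 228/330). Lower and slide.

```bash
python3 -m pendant '[[[0,0,1.5],[0,0,0]],[[0,0,1],[0,0,0]],[[0,0,0.3],[0,0,0]],[[0,0,0.2],[0,0,0]],[[0,0,0.1],[0,0,0]],[[0,0,0],[0,0,0]],[[0,0,0],[0,0,0]],[[0,0,0],[0,0,0]]]'; python3 -c "
from h import *
inlane()"
```

```text
time: 51.35
eef_pos: [0.4583, 0.2724, 0.0958]
orientation: [-0.065, 0.986, -0.01, -0.156]
force: [-0.9, -0.8, 6.2]
grip_width: 0.0103
tcp in lanes mm [-136.   -31.3   37.1] F in lanes [-2.9 -0.7  5.6] w 0.0103 t 51.35
```

```bash
python3 -m pendant '[[[-1,0,0],[0,0,0]],[[-1,0,0],[0,0,0]],[[-1,0,0],[0,0,0]],[[-1,0,0],[0,0,0]],[[-1,0,0],[0,0,0]],[[-1,0,0],[0,0,0]],[[0,0,0],[0,0,0]],[[0,0,0],[0,0,0]]]'; python3 -c "
from h import *
inlane()";python3 -m pendant '[[[-0.5,0,0],[0,0,0]],[[-0.2,0,0],[0,0,0]],[[-0.2,0,0],[0,0,0]],[[-0.2,0,0],[0,0,0]],[[0,0,0],[0,0,0]],[[0,0,0],[0,0,0]],[[0,0,0],[0,0,0]],[[0,0,0],[0,0,0]]]'; python3 -c "
from h import *
inlane()"
```

```text
time: 52.15
eef_pos: [0.5168, 0.2806, 0.0767]
orientation: [-0.065, 0.986, -0.01, -0.154]
force: [3.4, -0.4, 5.4]
grip_width: 0.0101
tcp in lanes mm [-73.9 -30.9  37.2] F in lanes [ 1.5 -0.8  6.2] w 0.0101 t 52.15
time: 52.95
eef_pos: [0.5231, 0.2815, 0.0746]
orientation: [-0.065, 0.985, -0.01, -0.158]
force: [-6.8, -1.5, 16.0]
grip_width: 0.0103
tcp in lanes mm [-67.2 -30.9  37.1] F in lanes [-11.5  -0.6  13.1] w 0.0103 t 52.95
```

Home. Release and fetch the last pack.

```bash
python3 -m pendant '[[[0,0,0],[0,0,0]],[[0,0,0],[0,0,0]],[[0,0,0],[0,0,0]],[[0,0,0],[0,0,0]],[[0,0,0],[0,0,0]],[[0,0,-2],[0,0,0]],[[0,0,-4],[0,0,0]],[[0,0,-4],[0,0,0]]]' 0.25; python3 -m pendant '[[[0,0,-4],[0,-6,0]],[[0,0,-4],[0,-6,0]],[[0,0,-3],[0,-6,0]],[[0,0,0],[0,0,0]],[[0,0,0],[0,0,0]],[[0,0,0],[0,0,0]],[[0,0,0],[0,0,0]],[[0,0,0],[0,0,0]]]'; python3 - <<'E'
from h import *
inlane(); show("wrist","w21"); show("side","s21")
plan([0.537,-0.39,0.25],tool(np.radians(97)))
E
```

```text
time: 53.75
eef_pos: [0.5549, 0.285, 0.1678]
orientation: [-0.065, 0.985, -0.011, -0.157]
force: [1.0, -0.0, -0.3]
grip_width: 0.0321
time: 54.55
eef_pos: [0.5788, 0.2881, 0.2724]
orientation: [-0.066, 0.998, -0.001, -0.002]
force: [-0.6, 0.1, -0.4]
grip_width: 0.032
tcp in lanes mm [-75.  -31.6 242.6] F in lanes [-0.5  0.2 -0.6] w 0.032 t 54.55
shift cm (cur tool axes) [ 13.04 -66.69   2.37] rot deg [-0.04 -0.13  0.53]
```

View pics/w21.png

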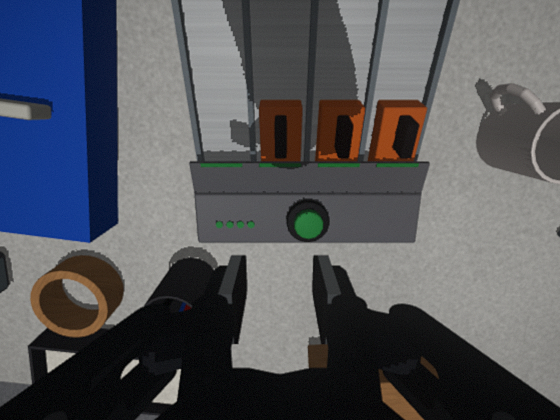

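View pics/s21.png

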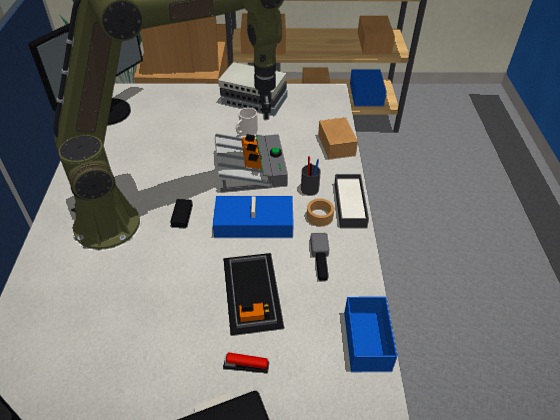

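Three packs with rear edges aligned at v≈100; one left in the base at side (250,312).

```bash
python3 -m pendant '[[[1,-4.8,0],[0,0,0]],[[1,-4.8,0],[0,0,0]],[[1,-4.8,0],[0,0,0]],[[1,-4.8,0],[0,0,0]],[[1,-4.8,0],[0,0,0]],[[1,-4.8,0],[0,0,0]],[[1,-4.8,0],[0,0,0]],[[1,-4.8,0],[0,0,0]]]'; python3 -m pendant '[[[1,-4.8,0],[0,0,0]],[[1,-4.8,0],[0,0,0]],[[1,-4.8,0],[0,0,0]],[[1,-4.8,0],[0,0,0]],[[0.5,-4.8,0],[0,0,0]],[[0.5,-4.3,0],[0,0,0]],[[0,0,2],[0,0,0]],[[0,0,0],[0,0,0]]]';python3 - <<'E'
from h import *
st(); show("wrist","w22")
c=K("wrist"); im=ctrl.get_image("wrist")
hsv=cv2.cvtColor(im,cv2.COLOR_RGB2HSV)
o=((hsv[...,0]>5)&(hsv[...,0]<22)&(hsv[...,1]>150)&(hsv[...,2]>60)).astype(np.uint8)
n,lab,s,cen=cv2.connectedComponentsWithStats(o)
for i in range(1,n):
    if s[i,4]<600: continue
    ys,xs=np.nonzero(lab==i); W=px2w(c,np.c_[xs,ys],0.034)[:,:2]
    b=cv2.minAreaRect((W*1000).astype(np.float32)); a=np.radians(b[2] if b[2]<45 else b[2]-90); print("pack",s[i],np.round(b[0],1),np.round(b[1],1),round(b[2],1),"rib",np.array(b[0])-13*np.array([np.cos(a),np.sin(a)]))
plan([0.525,-0.39,0.08],tool(np.radians(97)))
E
```

```text
time: 55.45
eef_pos: [0.5497, -0.1047, 0.2742]
orientation: [-0.066, 0.998, 0.0, -0.0]
force: [-0.5, 0.0, 0.4]
grip_width: 0.0322
time: 56.25
eef_pos: [0.5361, -0.3905, 0.2508]
orientation: [-0.065, 0.998, 0.002, -0.002]
force: [-0.5, -0.0, 0.0]
grip_width: 0.032
t 56.25 pos [ 0.5361 -0.3905  0.2508] F [-0.5 -0.   0. ] w 0.032
[[-0.992 -0.129 -0.004]
 [-0.129  0.992  0.003]
 [ 0.004  0.004 -1.   ]]
q [-0.63  0.44  0.17  1.31  0.   -0.76]
pack [ 259  147   40   67 2201] [ 538.1 -389.4] [76.2 44.3] 7.4 rib [ 525.22327675 -391.11971781]
shift cm (cur tool axes) [ 1.19  0.06 17.37] rot deg [ 0.1  -0.09  0.55]
```

View pics/w22.png

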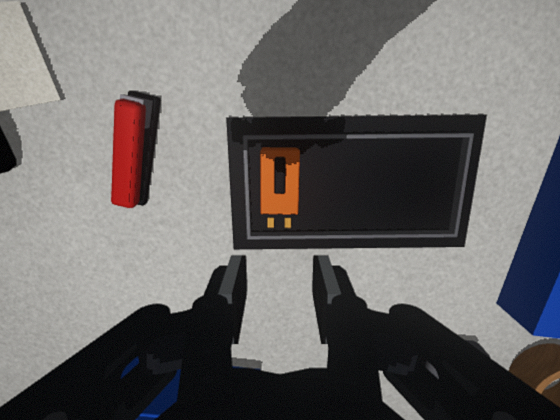

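Last pack at (280,180). Descend; also compute base plate corners for the cover's return.

```bash
python3 - <<'E'
from h import *
c=K("wrist"); 
t=px2w(c,[[227,116.5],[486,114.5],[466.5,246],[234.5,248]],0.006); print(t.round(4),t.mean(0).round(4)); d=t[1]-t[0];e=t[2]-t[3]; print([np.degrees(np.arctan2(v[1],v[0])) for v in (d,e)],np.linalg.norm(d),np.linalg.norm(e), np.linalg.norm(t[3]-t[0]))
E
python3 -m pendant '[[[1.1,0,4],[0,0,0]],[[0,0,4],[0,0,0]],[[0,0,4],[0,0,0]],[[0,0,4],[0,0,0]],[[0,0,1.5],[0,0,0]],[[0,0,0],[0,0,0]],[[0,0,0],[0,0,0]],[[0,0,0],[0,0,0]]]' 0.25;python3 -c "
from h import *
plan([0.525,-0.391,0.0395],tool(np.radians(97.4))); show('wrist','w23')"
```

```text
[[ 0.4777 -0.4576  0.006 ]
 [ 0.4363 -0.1608  0.006 ]
 [ 0.5991 -0.1338  0.006 ]
 [ 0.6412 -0.434   0.006 ]] [ 0.5386 -0.2965  0.006 ]
[np.float64(97.92627448057928), np.float64(97.98419769755127)] 0.29965534959059287 0.3031636857442789 0.1652084909060051
time: 57.15
eef_pos: [0.5285, -0.3923, 0.0823]
orientation: [-0.066, 0.998, -0.001, 0.002]
force: [-0.2, 0.2, 0.6]
grip_width: 0.0321
shift cm (cur tool axes) [0.35 0.19 4.27] rot deg [-0.17  0.17  0.17]
```

View pics/w23.png

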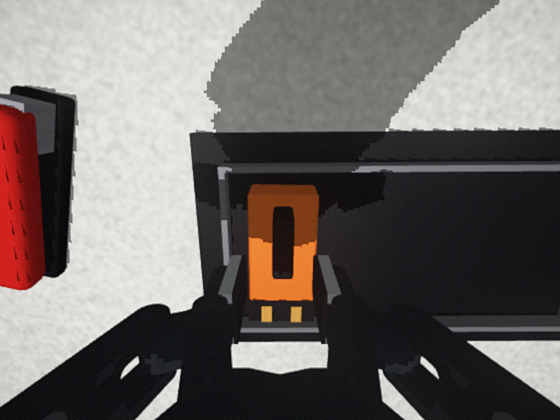

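```bash
python3 -m pendant '[[[0.3,0.1,2],[0,0,0]],[[0,0,1.5],[0,0,0]],[[0,0,0.6],[0,0,0]],[[0,0,0],[0,0,0]],[[0,0,0],[0,0,0]],[[0,0,0],[0,0,0]],[[0,0,0],[0,0,0]],[[0,0,0],[0,0,0]]]' 0.25 ; python3 -m pendant '[[[0,0,0],[0,0,0]],[[0,0,0],[0,0,0]],[[0,0,0],[0,0,0]],[[0,0,0],[0,0,0]],[[0,0,0],[0,0,0]],[[0,0,0],[0,0,0]],[[0,0,0],[0,0,0]],[[0,0,0],[0,0,0]]]' 1 100; python3 -m pendant '[[[0,0,-2],[0,0,0]],[[0,0,-4],[0,0,0]],[[0,0,-4],[0,0,0]],[[0,0,-4],[0,0,0]],[[0,0,-4],[0,0,0]],[[0,0,-4],[0,0,0]],[[0,0,-2],[0,0,0]],[[0,0,0],[0,0,0]]]' 1 100; python3 - <<'E'
from h import *
plan(lw([-.187,-.093,.214]),tool(np.radians(97.56)))
E
```

```text
time: 58.0
eef_pos: [0.5239, -0.391, 0.0389]
orientation: [-0.066, 0.998, -0.0, 0.0]
force: [-1.0, -0.2, -0.9]
grip_width: 0.0322
time: 58.8
eef_pos: [0.5238, -0.3909, 0.0388]
orientation: [-0.066, 0.998, -0.0, 0.0]
force: [-1.3, 0.2, 5.1]
grip_width: 0.0099
time: 59.6
eef_pos: [0.5249, -0.3916, 0.2813]
orientation: [-0.066, 0.998, -0.002, 0.002]
force: [-0.0, -1.0, -2.3]
grip_width: 0.01
shift cm (cur tool axes) [-2.740e+00  6.053e+01 -5.000e-02] rot deg [-0.19  0.2  -0.01]
```

```bash
python3 -m pendant '[[[0,3,0],[0,0,0]],[[-0.3,4.8,0],[0,0,0]],[[-0.3,4.8,0],[0,0,0]],[[-0.3,4.8,0],[0,0,0]],[[-0.2,4.8,0],[0,0,0]],[[-0.2,4.8,0],[0,0,0]],[[-0.2,4.8,0],[0,0,0]],[[-0.2,4.8,0],[0,0,0]]]'; python3 -m pendant '[[[-0.2,4.8,0],[0,0,0]],[[-0.2,4.8,0],[0,0,0]],[[-0.2,4.8,0],[0,0,0]],[[-0.2,4.8,0],[0,0,0]],[[0,4.8,0],[0,6,0]],[[0,0,0],[0,6,0]],[[0,0,0],[0,6,0]],[[0,0,0],[0,0,0]]]'; python3 - <<'E'
from h import *
inlane(); plan(lw([-.135,-.093,.065]),lanetool())
E
```

```text
time: 60.4
eef_pos: [0.4907, -0.0238, 0.2758]
orientation: [-0.066, 0.998, 0.0, -0.002]
force: [1.1, 0.6, -2.5]
grip_width: 0.0098
time: 61.2
eef_pos: [0.4689, 0.2133, 0.272]
orientation: [-0.065, 0.985, -0.012, -0.162]
force: [0.5, -0.1, -4.1]
grip_width: 0.0097
tcp in lanes mm [-187.8  -91.3  205.5] F in lanes [ 1.7 -0.1 -3.7] w 0.0097 t 61.2
shift cm (cur tool axes) [-5.45 -0.13 13.99] rot deg [-0.16 -0.66 -0.05]
```

```bash
python3 -m pendant '[[[-1.8,-0.2,3],[0,0,0]],[[-1.8,0,3],[0,0,0]],[[-1.8,0,3],[0,0,0]],[[0,0,3],[0,0,0]],[[0,0,1.6],[0,0,0]],[[0,0,0.4],[0,0,0]],[[0,0,0],[0,0,0]],[[0,0,0],[0,0,0]]]'; python3 - <<'E'
from h import *
inlane();plan(lw([-.135,-.093,.037]),lanetool()); show("wrist","w24")
E
```

```text
time: 62.0
eef_pos: [0.4777, 0.2125, 0.1296]
orientation: [-0.065, 0.986, -0.01, -0.155]
force: [0.5, -0.0, -2.6]
grip_width: 0.0099
tcp in lanes mm [-135.6  -93.3   72.7] F in lanes [ 1.3 -0.1 -2.4] w 0.0099 t 62.0
shift cm (cur tool axes) [-0.05  0.03  3.57] rot deg [ 0.03  0.14 -0.02]
```

View pics/w24.png

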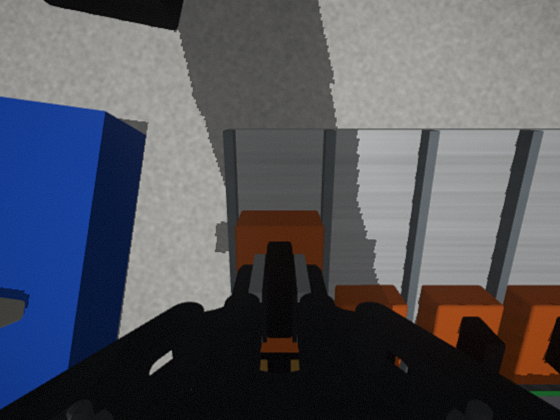

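Centred in the last lane (dividers 230/329). Lower and slide.

```bash
python3 -m pendant '[[[0,0,1.5],[0,0,0]],[[0,0,1.4],[0,0,0]],[[0,0,0.4],[0,0,0]],[[0,0,0.2],[0,0,0]],[[0,0,0.1],[0,0,0]],[[0,0,0],[0,0,0]],[[0,0,0],[0,0,0]],[[0,0,0],[0,0,0]]]'; python3 -c "
from h import *
inlane()"
```

```text
time: 62.85
eef_pos: [0.4669, 0.2111, 0.0953]
orientation: [-0.065, 0.986, -0.01, -0.155]
force: [-0.6, -1.6, 6.1]
grip_width: 0.0102
tcp in lanes mm [-135.4  -93.3   36.8] F in lanes [-2.7 -1.5  5.5] w 0.0102 t 62.85
```

```bash
python3 -m pendant '[[[-1,0,0],[0,0,0]],[[-1,0,0],[0,0,0]],[[-1,0,0],[0,0,0]],[[-1,0,0],[0,0,0]],[[-1,0,0],[0,0,0]],[[-1,0,0],[0,0,0]],[[0,0,0],[0,0,0]],[[0,0,0],[0,0,0]]]'; python3 -c "
from h import *
inlane()";python3 -m pendant '[[[-0.5,0,0],[0,0,0]],[[-0.2,0,0],[0,0,0]],[[-0.2,0,0],[0,0,0]],[[-0.2,0,0],[0,0,0]],[[0,0,0],[0,0,0]],[[0,0,0],[0,0,0]],[[0,0,0],[0,0,0]],[[0,0,0],[0,0,0]]]'; python3 -c "
from h import *
inlane()"
```

```text
time: 63.65
eef_pos: [0.5246, 0.2191, 0.0764]
orientation: [-0.065, 0.986, -0.01, -0.155]
force: [4.1, 0.6, 4.9]
grip_width: 0.0103
tcp in lanes mm [-74.2 -92.9  36.8] F in lanes [2.4 0.  5.9] w 0.0103 t 63.65
time: 64.45
eef_pos: [0.5312, 0.2199, 0.0742]
orientation: [-0.065, 0.985, -0.01, -0.158]
force: [-6.0, -0.4, 15.4]
grip_width: 0.0101
tcp in lanes mm [-67.1 -93.   36.8] F in lanes [-10.5   0.4  12.8] w 0.0101 t 64.45
```

```bash
python3 -m pendant '[[[0,0,0],[0,0,0]],[[0,0,0],[0,0,0]],[[0,0,0],[0,0,0]],[[0,0,0],[0,0,0]],[[0,0,0],[0,0,0]],[[0,0,-2],[0,0,0]],[[0,0,-4],[0,0,0]],[[0,0,-4],[0,0,0]]]' 0.25; python3 -m pendant '[[[0,0,-4],[0,-6,0]],[[0,0,-4],[0,-6,0]],[[0,0,-3],[0,-6,0]],[[0,5,0],[0,0,0]],[[0,5,0],[0,0,0]],[[0,0,0],[0,0,0]],[[0,0,0],[0,0,0]],[[0,0,0],[0,0,0]]]'; python3 - <<'E'
from h import *
inlane(); show("wrist","w25"); show("scene","c25",(280,170,440,300),5)
for n in ["wrist","scene","side"]:
  ctrl.get_image(n)
  for d in ctrl.place_of(n,"start_top")[:3]: print(n,np.round(d["xyz"],4),round(d["p"],2))
plan([0.615,0.325,0.2],tool(np.radians(97.56)))
E
```

```text
time: 65.25
eef_pos: [0.5633, 0.2236, 0.1679]
orientation: [-0.065, 0.985, -0.011, -0.157]
force: [0.1, 1.2, 0.6]
grip_width: 0.0323
time: 66.05
eef_pos: [0.5742, 0.3253, 0.274]
orientation: [-0.066, 0.998, -0.0, -0.0]
force: [0.3, -0.4, -0.8]
grip_width: 0.032
tcp in lanes mm [-75.2   5.9 244.3] F in lanes [ 0.4 -0.4 -0.7] w 0.032 t 66.05
wrist [0.6156 0.3246 0.0882] 0.9
scene [0.6189 0.3264 0.0879] 0.6
side [0.6173 0.3217 0.088 ] 0.55
shift cm (cur tool axes) [-4.02 -0.59  7.45] rot deg [ 0.    0.   -0.06]
```

View pics/w25.png

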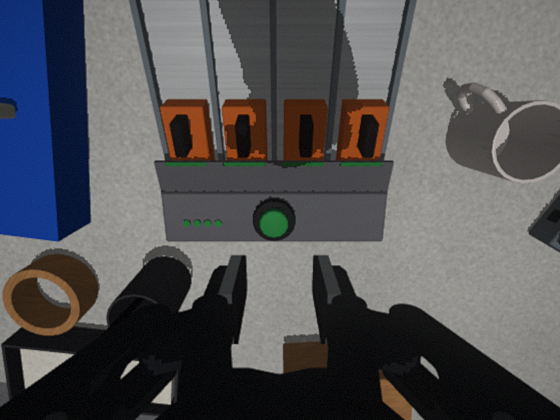

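View pics/c25.png

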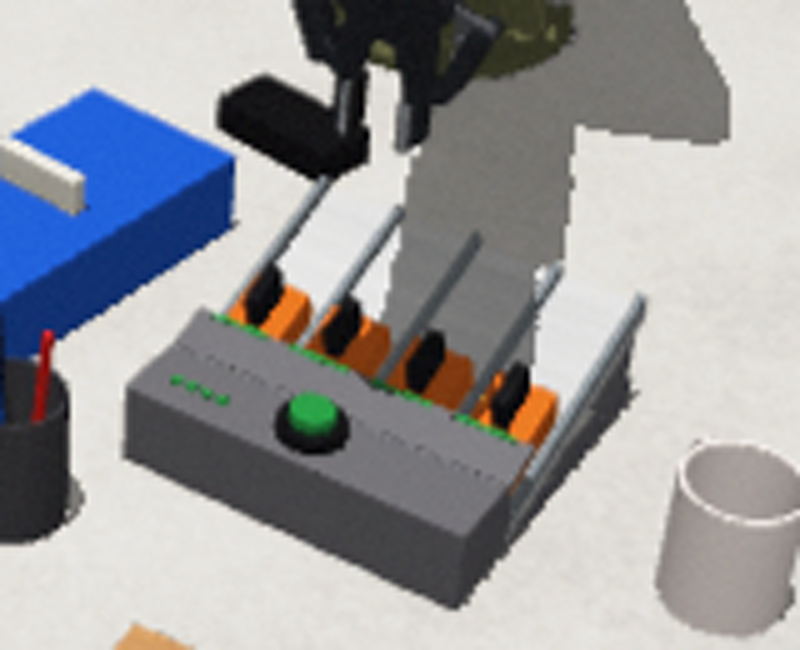

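All four aligned (rear edges v≈100). Button at (0.616,0.3245,0.088). Close fingers and press.

```bash
python3 -m pendant '[[[-2.1,0,3],[0,0,0]],[[-2.1,-0.5,3],[0,0,0]],[[0,0,3],[0,0,0]],[[0,0,3],[0,0,0]],[[0,0,3],[0,0,0]],[[0,0,1],[0,0,0]],[[0,0,0],[0,0,0]],[[0,0,0],[0,0,0]]]' 1 60; python3 -c "
from h import *
st(); plan([0.6162,0.3245,0.088],tool(np.radians(97.56)))"
```

```text
time: 67.25
eef_pos: [0.6172, 0.327, 0.1159]
orientation: [-0.066, 0.998, 0.0, 0.001]
force: [0.2, 1.0, 0.5]
grip_width: 0.0002
t 67.25 pos [0.6172 0.327  0.1159] F [0.2 1.  0.5] w 0.0002
[[-0.991 -0.131  0.001]
 [-0.131  0.991  0.001]
 [-0.002  0.001 -1.   ]]
q [ 0.49  0.56  0.05  1.06 -0.    0.36]
shift cm (cur tool axes) [ 0.14 -0.24  2.79] rot deg [ 0.03  0.09 -0.02]
```

```bash
python3 -m pendant '[[[0.1,-0.2,1.5],[0,0,0]],[[0,0,1],[0,0,0]],[[0,0,0.3],[0,0,0]],[[0,0,0.2],[0,0,0]],[[0,0,0.2],[0,0,0]],[[0,0,0.2],[0,0,0]],[[0,0,0],[0,0,0]],[[0,0,0],[0,0,0]]]'
```

```text
time: 68.05
eef_pos: [0.616, 0.3247, 0.082]
orientation: [-0.066, 0.998, 0.0, 0.001]
force: [-3.7, -1.1, 8.1]
grip_width: 0.0006
```

```bash
python3 -m pendant '[[[0,0,0.1],[0,0,0]],[[0,0,0.1],[0,0,0]],[[0,0,0.1],[0,0,0]],[[0,0,0],[0,0,0]],[[0,0,0],[0,0,0]],[[0,0,0],[0,0,0]],[[0,0,0],[0,0,0]],[[0,0,0],[0,0,0]]]'
```

```text
time: 68.85
eef_pos: [0.6161, 0.3248, 0.0817]
orientation: [-0.066, 0.998, 0.001, 0.001]
force: [-8.9, -5.1, 24.4]
grip_width: -0.0001
```

Button bottomed (24 N, no more travel). Now rise and go to the cover.

```bash
python3 -m pendant '[[[0,0,-2],[0,0,0]],[[0,0,-4],[0,0,0]],[[0,0,-4],[0,0,0]],[[0,0,-4],[0,0,0]],[[0,0,-3],[0,0,0]],[[0,0,0],[0,0,0]],[[0,0,0],[0,0,0]],[[0,0,0],[0,0,0]]]' ; python3 -c "
from h import *
st(); plan([0.536,0.008,0.25],tool(np.radians(180)))"
```

```text
time: 69.65
eef_pos: [0.6152, 0.3243, 0.246]
orientation: [-0.066, 0.998, -0.0, -0.001]
force: [-0.1, -0.2, -0.1]
grip_width: 0.0004
t 69.65 pos [0.6152 0.3243 0.246 ] F [-0.1 -0.2 -0.1] w 0.0004
[[-0.991 -0.131 -0.002]
 [-0.131  0.991 -0.001]
 [ 0.002 -0.001 -1.   ]]
q [0.49 0.5  0.26 1.33 0.   0.35]
shift cm (cur tool axes) [ 12.01 -30.32  -0.36] rot deg [ 5.000e-02 -1.100e-01 -8.245e+01]
```

```bash
python3 -m pendant '[[[1.7,-4.3,0],[0,0,0]],[[1.7,-4.3,0],[0,0,0]],[[1.7,-4.3,0],[0,0,0]],[[1.7,-4.3,0],[0,0,0]],[[1.7,-4.3,0],[0,0,0]],[[1.7,-4.3,0],[0,0,0]],[[1.7,-4.3,0],[0,0,0]],[[0,0,0],[0,0,-8.2]]]' -1; python3 -m pendant '[[[0,0,0],[0,0,-8.2]],[[0,0,0],[0,0,-8.2]],[[0,0,0],[0,0,-8.2]],[[0,0,0],[0,0,-8.2]],[[0,0,0],[0,0,-8.2]],[[0,0,0],[0,0,-8.2]],[[0,0,0],[0,0,-8.2]],[[0,0,0],[0,0,-8.2]]]'; python3 -m pendant '[[[0,0,0],[0,0,-8.2]],[[0,0,0],[0,0,0]],[[0,0,0],[0,0,0]],[[0,0,0],[0,0,0]],[[0,0,0],[0,0,0]],[[0,0,0],[0,0,0]],[[0,0,0],[0,0,0]],[[0,0,0],[0,0,0]]]'; python3 -c "
from h import *
st(); plan([0.536,0.008,0.0725],tool(np.radians(180))); show('wrist','w26')
for d in ctrl.place_of('wrist','cover_handle')[:3]: print(d['xyz'],d['p'])"
```

```text
time: 70.45
eef_pos: [0.5348, 0.0059, 0.246]
orientation: [-0.136, 0.991, -0.001, -0.002]
force: [-0.4, 0.6, 0.4]
grip_width: 0.0851
time: 71.25
eef_pos: [0.5363, 0.0105, 0.2457]
orientation: [-0.654, 0.757, 0.001, -0.001]
force: [-1.1, 0.3, -0.4]
grip_width: 0.0857
time: 72.05
eef_pos: [0.5373, 0.0105, 0.2475]
orientation: [-0.704, 0.71, -0.0, 0.0]
force: [-0.5, -0.6, 0.2]
grip_width: 0.0854
t 72.05 pos [0.5373 0.0105 0.2475] F [-0.5 -0.6  0.2] w 0.0854
[[-0.008 -1.     0.   ]
 [-1.     0.008  0.   ]
 [-0.    -0.    -1.   ]]
q [ 0.02  0.19 -0.17  1.21  0.   -1.54]
shift cm (cur tool axes) [ 0.26  0.13 17.5 ] rot deg [-0.01  0.   -0.47]
[0.5337, 0.0047, 0.0808] 0.93
```

View pics/w26.png

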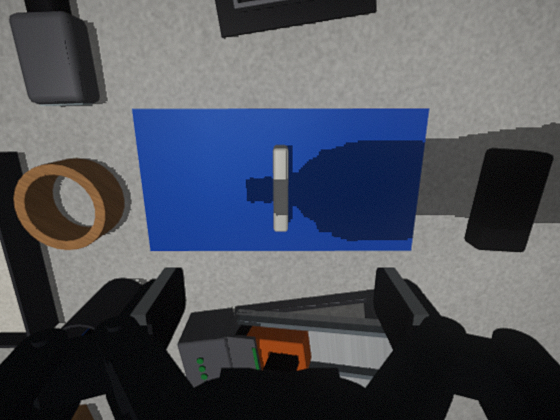

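Cover undisturbed, handle at (281,190), square to the gripper. Descend and grip.

```bash
python3 -m pendant '[[[0.3,0.1,4],[0,0,0]],[[0,0,4],[0,0,0]],[[0,0,4],[0,0,0]],[[0,0,3],[0,0,0]],[[0,0,2],[0,0,0]],[[0,0,0.3],[0,0,0]],[[0,0,0],[0,0,0]],[[0,0,0],[0,0,0]]]' -1; python3 -m pendant '[[[0,0,0],[0,0,0]],[[0,0,0],[0,0,0]],[[0,0,0],[0,0,0]],[[0,0,0],[0,0,0]],[[0,0,0],[0,0,0]],[[0,0,0],[0,0,0]],[[0,0,0],[0,0,0]],[[0,0,0],[0,0,0]]]' 1 110; python3 -m pendant '[[[0,0,-1],[0,0,0]],[[0,0,-2.5],[0,0,0]],[[0,0,-2.5],[0,0,0]],[[0,0,-2.5],[0,0,0]],[[0,0,-1.5],[0,0,0]],[[0,0,0],[0,0,0]],[[0,0,0],[0,0,0]],[[0,0,0],[0,0,0]]]';python3 -c "
from h import *
st(); plan([0.537,-0.298,0.173],tool(np.radians(98.1))); show('wrist','w27')"
```

```text
time: 72.95
eef_pos: [0.5374, 0.0076, 0.0758]
orientation: [-0.704, 0.71, -0.001, 0.001]
force: [0.4, 0.3, 0.7]
grip_width: 0.0853
time: 73.75
eef_pos: [0.5365, 0.0075, 0.0749]
orientation: [-0.704, 0.71, -0.0, 0.0]
force: [-0.8, -0.6, 6.0]
grip_width: 0.0119
time: 74.55
eef_pos: [0.5352, 0.0075, 0.1731]
orientation: [-0.704, 0.71, 0.001, -0.001]
force: [-0.1, 0.5, -1.5]
grip_width: 0.012
t 74.55 pos [0.5352 0.0075 0.1731] F [-0.1  0.5 -1.5] w 0.012
[[-0.008 -1.    -0.002]
 [-1.     0.008 -0.   ]
 [ 0.     0.002 -1.   ]]
q [ 0.01  0.23 -0.3   1.05  0.   -1.55]
shift cm (cur tool axes) [ 3.055e+01 -4.200e-01  1.000e-02] rot deg [ 0.11 -0.1  81.45]
```

View pics/w27.png

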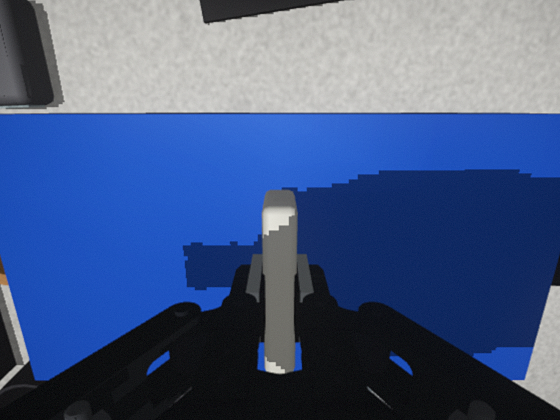

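```bash
python3 -m pendant '[[[2,0,0],[0,0,0]],[[4,0,0],[0,0,0]],[[4,-0.1,0],[0,0,0]],[[4,-0.1,0],[0,0,0]],[[4,-0.1,0],[0,0,0]],[[4,-0.1,0],[0,0,0]],[[4,0,0],[0,0,0]],[[4,0,0],[0,0,0]]]'; python3 -m pendant '[[[0.5,0,0],[0,0,8.1]],[[0,0,0],[0,0,8.1]],[[0,0,0],[0,0,8.1]],[[0,0,0],[0,0,8.1]],[[0,0,0],[0,0,8.1]],[[0,0,0],[0,0,8.1]],[[0,0,0],[0,0,8.1]],[[0,0,0],[0,0,8.1]]]'; python3 -m pendant '[[[0,0,0],[0,0,8.1]],[[0,0,0],[0,0,8.1]],[[0,0,0],[0,0,0]],[[0,0,0],[0,0,0]],[[0,0,0],[0,0,0]],[[0,0,0],[0,0,0]],[[0,0,0],[0,0,0]],[[0,0,0],[0,0,0]]]'; python3 -c "
from h import *
st(); plan([0.537,-0.298,0.13],tool(np.radians(98.1))); show('wrist','w28'); show('side','s28',(180,180,340,380),3)"
```

```text
time: 75.4
eef_pos: [0.537, -0.2938, 0.1731]
orientation: [-0.704, 0.71, 0.001, -0.0]
force: [1.0, 0.0, -2.7]
grip_width: 0.0116
time: 76.2
eef_pos: [0.5371, -0.2971, 0.173]
orientation: [-0.211, 0.977, 0.001, -0.001]
force: [0.0, -0.4, -3.5]
grip_width: 0.012
time: 77.0
eef_pos: [0.5379, -0.2975, 0.1745]
orientation: [-0.075, 0.997, -0.0, 0.0]
force: [0.1, -0.2, -2.5]
grip_width: 0.0119
t 77.0 pos [ 0.5379 -0.2975  0.1745] F [ 0.1 -0.2 -2.5] w 0.0119
[[-0.989 -0.149  0.   ]
 [-0.149  0.989 -0.   ]
 [-0.    -0.    -1.   ]]
q [-0.51  0.37 -0.1   1.1  -0.   -0.65]
shift cm (cur tool axes) [ 0.09 -0.04  4.45] rot deg [-0.    0.    0.47]
```

View pics/w28.png

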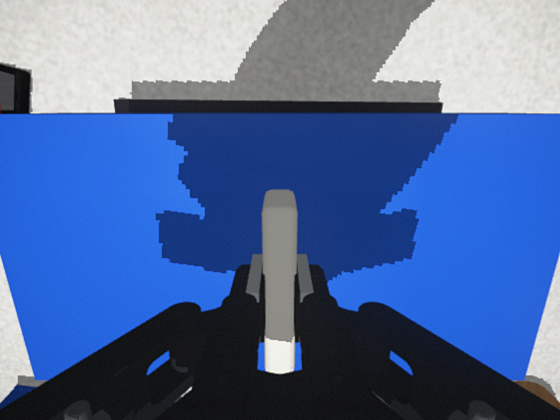

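View pics/s28.png

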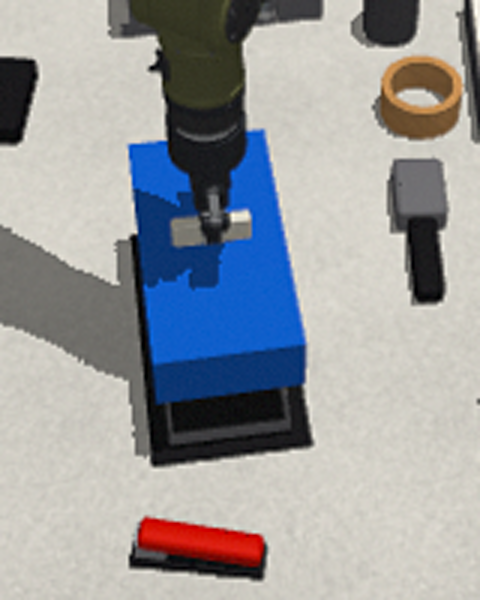

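```bash
python3 - <<'E'
from h import *
c=K("wrist"); im=cv2.imread("pics/w28.png"); cv2.imwrite("pics/w28z.png",cv2.resize(im[80:125,100:460],None,fx=2.2,fy=4,interpolation=cv2.INTER_NEAREST))
t=px2w(c,[[115,98.5],[441.5,101.5]],0.006); d=t[1]-t[0]; a=np.arctan2(d[1],d[0]); print(t.round(4),np.degrees(a),np.linalg.norm(d))
n=np.array([np.sin(a),-np.cos(a)]); print("centre",t.mean(0)[:2]+n*0.0825)
E
```

```text
[[ 0.476  -0.4576  0.006 ]
 [ 0.4346 -0.1635  0.006 ]] 98.01779436454777 0.2969748293428515
centre [ 0.5370305  -0.29902426]
```

View pics/w28z.png

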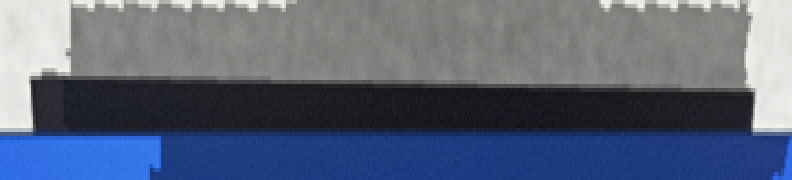

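```bash
python3 -m pendant '[[[0.1,-0.1,2],[0,0,0.5]],[[0,0,2],[0,0,0]],[[0,0,2],[0,0,0]],[[0,0,0.8],[0,0,0]],[[0,0,0],[0,0,0]],[[0,0,0],[0,0,0]],[[0,0,0],[0,0,0]],[[0,0,0],[0,0,0]]]'; python3 -c "
from h import *
st(); plan([0.537,-0.2988,0.081],tool(np.radians(98.0)))"
```

```text
time: 77.9
eef_pos: [0.5377, -0.299, 0.1076]
orientation: [-0.07, 0.998, -0.001, 0.001]
force: [-0.8, 0.0, -2.9]
grip_width: 0.0117
t 77.9 pos [ 0.5377 -0.299   0.1076] F [-0.8  0.  -2.9] w 0.0117
[[-0.99  -0.14   0.002]
 [-0.14   0.99  -0.001]
 [-0.001 -0.001 -1.   ]]
q [-0.51  0.41 -0.2   0.96 -0.   -0.65]
shift cm (cur tool axes) [0.07 0.04 2.66] rot deg [-0.06  0.09  0.04]
```

```bash
python3 -m pendant '[[[0,0,0.5],[0,0,0]],[[0,0,0.5],[0,0,0]],[[0,0,0.5],[0,0,0]],[[0,0,0.5],[0,0,0]],[[0,0,0.3],[0,0,0]],[[0,0,0],[0,0,0]],[[0,0,0],[0,0,0]],[[0,0,0],[0,0,0]]]'; python3 -m pendant '[[[0,0,0.2],[0,0,0]],[[0,0,0.1],[0,0,0]],[[0,0,0.1],[0,0,0]],[[0,0,0],[0,0,0]],[[0,0,0],[0,0,0]],[[0,0,0],[0,0,0]],[[0,0,0],[0,0,0]],[[0,0,0],[0,0,0]]]'
```

```text
time: 78.7
eef_pos: [0.5372, -0.2987, 0.0837]
orientation: [-0.07, 0.998, -0.0, 0.0]
force: [-0.4, 0.7, -2.5]
grip_width: 0.0121
time: 79.5
eef_pos: [0.5373, -0.2988, 0.081]
orientation: [-0.07, 0.998, -0.0, 0.001]
force: [-2.6, 1.3, 8.4]
grip_width: 0.0116
```

Contact at exactly the expected height (0.081). Release and rise, then check everything.

```bash
python3 -m pendant '[[[0,0,0],[0,0,0]],[[0,0,0],[0,0,0]],[[0,0,0],[0,0,0]],[[0,0,0],[0,0,0]],[[0,0,0],[0,0,0]],[[0,0,0],[0,0,0]],[[0,0,0],[0,0,0]],[[0,0,-1],[0,0,0]]]' -1; python3 -m pendant '[[[0,0,-2],[0,0,0]],[[0,0,-4],[0,0,0]],[[0,0,-4],[0,0,0]],[[0,0,-4],[0,0,0]],[[0,0,-4],[0,0,0]],[[0,0,0],[0,0,0]],[[0,0,0],[0,0,0]],[[0,0,0],[0,0,0]]]'; python3 - <<'E'
from h import *
show("side","s29"); show("wrist","w29"); show("scene","c29",(180,140,460,310),2.8)
for n in ["wrist","scene","side"]:
  ctrl.get_image(n)
  for l in ["cover_handle","base"]:
    for d in ctrl.place_of(n,l)[:2]: print(n,l,np.round(d["xyz"],4),round(d["p"],2))
st()
E
```

```text
time: 80.3
eef_pos: [0.536, -0.298, 0.0884]
orientation: [-0.07, 0.998, 0.001, -0.001]
force: [0.0, -0.1, 0.4]
grip_width: 0.0856
time: 81.1
eef_pos: [0.5365, -0.2983, 0.2686]
orientation: [-0.07, 0.998, 0.0, -0.001]
force: [-0.7, -0.2, -0.9]
grip_width: 0.0852
wrist cover_handle [ 0.5313 -0.2992  0.0861] 0.61
scene cover_handle [ 0.5365 -0.2988  0.0916] 0.67
scene base [ 5.358e-01 -2.996e-01 -3.000e-04] 0.79
side cover_handle [ 0.5397 -0.2955  0.0884] 0.75
side base [ 0.5396 -0.2948  0.0893] 0.69
t 81.7 pos [ 0.537  -0.2986  0.2694] F [0.1 0.5 0.2] w 0.0852
[[-0.99 -0.14 -0.  ]
 [-0.14  0.99  0.  ]
 [ 0.    0.   -1.  ]]
q [-0.51  0.33  0.06  1.3  -0.   -0.65]
```

View pics/w29.png

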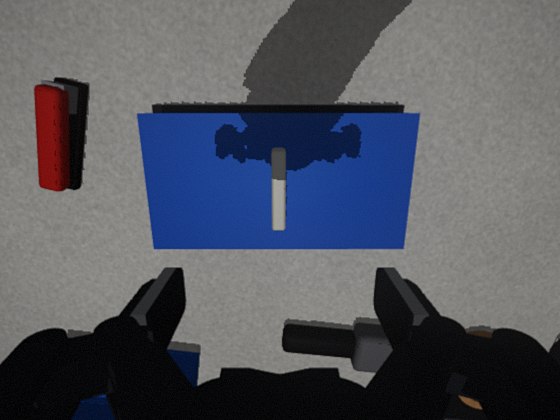

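View pics/c29.png

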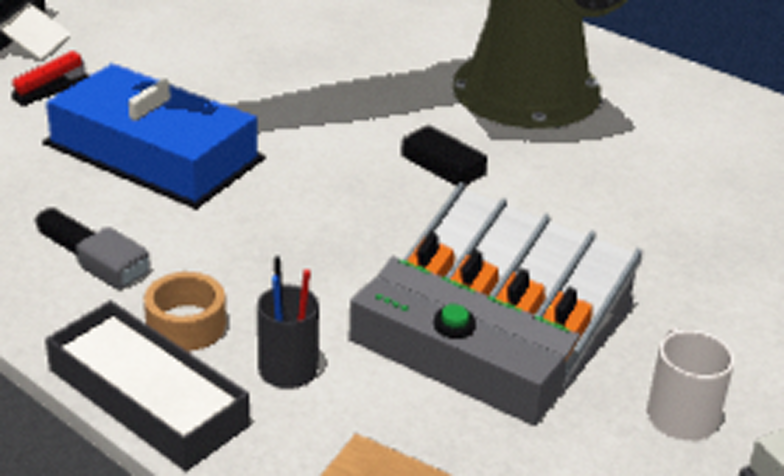

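View pics/s29.png

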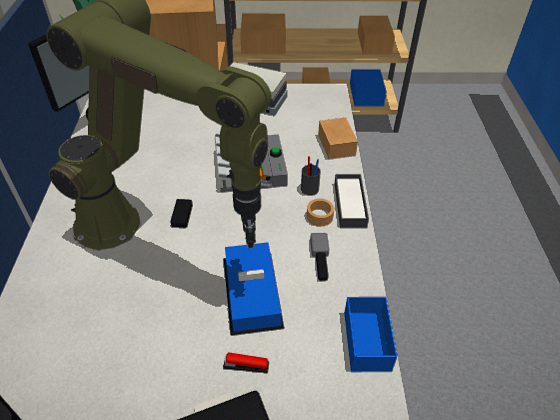

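Cover sits squarely over the base (wrist (138–420,113)–(404,248), plate edge parallel). Now look closely at the packs once more from above the charger.

```bash
python3 -m pendant '[[[-0.3,5,0],[0,0,0]],[[-0.3,5,0],[0,0,0]],[[-1.3,4.8,0],[0,0,0]],[[-1.3,4.8,0],[0,0,0]],[[-1.3,4.8,0],[0,0,0]],[[-1.3,4.8,0],[0,0,0]],[[-1.3,4.8,0],[0,0,0]],[[-1.3,4.8,0],[0,0,0]]]';python3 -m pendant '[[[-1.3,4.8,0],[0,0,0]],[[-1.3,4.8,0],[0,0,0]],[[-1,4.8,0],[0,0,0]],[[-1,4.8,0],[0,0,0]],[[0,4.8,0],[0,0,0]],[[0,0,0],[0,0,0]],[[0,0,0],[0,0,0]],[[0,0,0],[0,0,0]]]'; python3 - <<'E'
from h import *
st(); show("wrist","w30"); show("side","s30",(200,100,320,220),5)
E
```

```text
time: 82.5
eef_pos: [0.5659, 0.0992, 0.2698]
orientation: [-0.07, 0.998, -0.0, 0.0]
force: [-0.1, -1.0, 0.1]
grip_width: 0.0854
time: 83.3
eef_pos: [0.5779, 0.3404, 0.2694]
orientation: [-0.07, 0.998, -0.0, -0.0]
force: [0.2, -0.4, -0.2]
grip_width: 0.0855
t 83.3 pos [0.5779 0.3404 0.2694] F [ 0.2 -0.4 -0.2] w 0.0855
[[-0.99  -0.139 -0.   ]
 [-0.139  0.99  -0.001]
 [ 0.    -0.001 -1.   ]]
q [ 0.53  0.44  0.23  1.35 -0.    0.39]
```

View pics/w30.png

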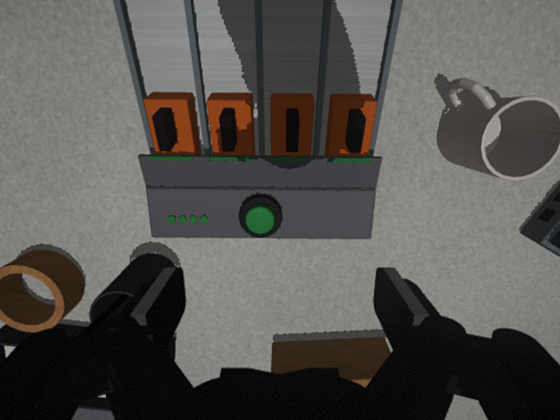

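View pics/s30.png

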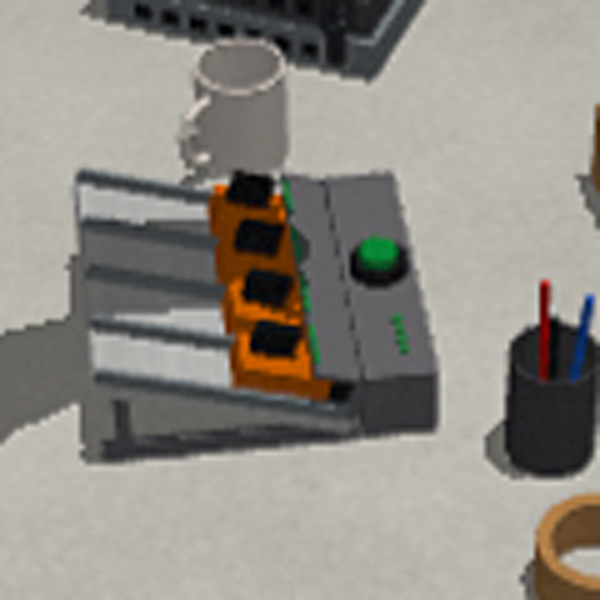

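```bash
python3 - <<'E'
from h import *
c=K("wrist"); o=LO+[0,0,.004]
for x in (-.09,-.096): print(x,w2px(c,LR.apply([(x,y,.028) for y in (-.093,-.031,.031,.093)])+o).round(1).tolist())
print(w2px(c,LR.apply([(-.036,y,.043) for y in (-.127,.127)])+o).round(1))
for n,l in [("side","mug"),("side","tape"),("side","pens"),("side","stapler"),("scene","scanner")]:
  ctrl.get_image(n); print(l,[np.round(d["xyz"],3) for d in ctrl.place_of(n,l)[:1]])
E
```

```text
-0.09 [[164.5, 96.4], [228.0, 96.8], [291.4, 97.2], [354.7, 97.6]]
-0.096 [[163.3, 90.1], [227.4, 90.5], [291.5, 90.9], [355.6, 91.3]]
[[137.8 153.5]
 [382.9 155. ]]
mug []
tape [array([ 0.783,  0.039, -0.001])]
pens [array([0.751, 0.183, 0.006])]
stapler [array([ 0.524, -0.556, -0.002])]
scanner [array([ 0.775, -0.174,  0.005])]
```

```bash
python3 - <<'E'
from h import *
show("wrist","w31",(130,80,400,170),2.9)
E
```

```text
(no output)
```

View pics/w31.png

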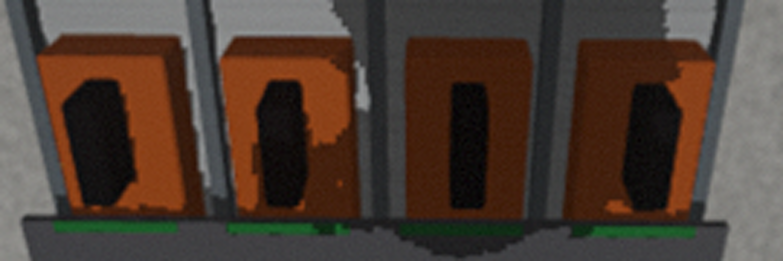

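The true top rear edge is at v≈99 for all four packs, against 97 predicted for home (103 would be far in; 90 would be 6 mm short), so all are home. Hand in.

```bash
python3 -c "
from workcell import ctrl
print(ctrl.job_done())"
```

```text
the job is handed in; nothing more can be done
None
```

The job is done and handed in at about 84 s of the 210 s allowed; the hand-in itself gives no verdict.

- **Cover off:** I set the cover down upright between the base and the charger.
- **Packs:** I laid all four packs in their own lanes and slid each one down until it met the stop at 10–16 N.
- **Button:** I pressed the start button until it bottomed, at 24 N with no further travel.
- **Cover back:** I lowered the cover over the empty base. It made contact at the expected height, and its edges look parallel to the plate.

**Last checks**
- **Packs:** the rear top edges of all four line up, within about 2 mm of where home should be.
- **Cover:** the scene and side cameras put it within about 4 mm of the base centre. The wrist network read the handle about 6 mm further back, still inside the 14 mm allowed, and it had read low the same way on earlier looks.
- **Bystanders:** tape, pens, stapler and scanner are within a few millimetres of where they started. The last network call missed the mug, but the pictures show it in place.
- **Robot:** it was clear of everything at hand-in.

The possible knock to a pack and the grip slackening did not show up in anything I saw. The lane floor turned out about 4 mm higher than I had measured from the pictures, so I used contact force to find it.

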